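Clamp the vial tray with the folding crank

TASK

Push the vial tray that lies in the press's channel all the way in, home against the stop under the press plate. Then swing the folded crank handle out until the arm is straight, push it round clockwise (seen from above) until the plate is fully down and the torque-limiting hub slips, and stop as soon as it has clearly slipped. Finally fold the crank handle back in over the hub, leaving the tray clamped and the other things on the bench where they are.

Things in the scene. Friction and masses are not known exactly. Their poses are not given: they have to be found in the camera images.
- press: fixed hand press: white base 150 x 400 x 12 mm, blue bridge (165 mm in x, 58 in y, top 128 mm up) on columns at x = +-64 mm, crank on top. Origin: on the bench straight below the upright screw axis, z up. The tray channel runs along y, floor 12 mm up, between rails 14 mm high (inner faces at x = +-37 mm, y -320 to +50); the tray goes in towards +y
- tray: loose aluminium tray, about 0.55 kg, with six clear stoppered vials, in the channel. Base 70 mm wide, y -130 to +48 mm, 8 mm thick; origin: underside below the middle of the vials (56 mm high); axes as the press's. At its outer end an upright push plate, 60 mm wide, top 50 mm above the underside, outer face at y = -130. Home: origin on the screw axis
- pin (a point): centre of the crank's folding hinge, 162 mm above the bench, flat-topped. Two links, 18 mm wide, turn in level planes: the lower from the screw axis to this pin (55 mm), the upper from the pin to the grip (50 mm; its top at the height of this point)
- knob (a point): centre of the black upright grip on the end of the upper link: a cylinder 23 mm thick, from 164 to 214 mm above the bench, spinning freely on its own axis, nothing beside it; it can be pushed with shut fingers
- fold (a joint): hinge at the pin, rad: 0 = folded (grip over the screw axis, 5 mm off), grows clockwise (from above) to 3.14 = straight out against its stop (grip 105 mm from the screw axis). Starts 0 to 0.3, stays where left. Friction 0.06 N m, much less than turns the screw: pushed counterclockwise the grip folds in, pushed clockwise when straight it turns the crank
- screw (a joint): turn of the screw, rad, clockwise from above positive; starts at 0.6 to 1.8, stops at 6.6 with the plate fully down, on the vial stoppers. Friction 0.35 N m; the plate goes down 3 mm per rad
- slip (a joint): turn of the crank in its torque-limiting hub, rad, clockwise positive, 0 at the start; slips at 0.9 N m (9 N at the straight handle), only once the screw has stopped, and stays slipped. 0.2 is clearly slipped; much over 1 wears the hub. Direction from screw axis to pin: press x axis turned clockwise by screw + slip
- spare_tray: bystander: tray of six brown vials, 70 x 96 x 56 mm, loose on the bench, outside the press; origin under its middle
- jar: bystander: brown jar with black lid, 64 mm diameter, 95 mm high, origin under its middle
- bowl: bystander: steel bowl, 90 mm diameter, 40 mm high, origin under its middle
- beaker: bystander: glass beaker, 70 mm diameter, 90 mm high, origin under its middle
- stand: bystander: small orange rack with six tubes, 100 x 50 x 91 mm, origin under its middle
- stop (a point): middle of the top edge on the near face of the steel cross bar that stops the tray, 48 mm beyond the screw axis, 34 mm above the bench
- wrench: bystander: steel wrench lying on the bench; origin on the bench under its middle
Mind the look-alikes: they are no part of the job. There is more than one size of the tray; the one meant has the size given above.

How it is judged (in metres and radians):
On the way, in this order (a step that is already met when the one before it is completed fails the run):
1. the tray is home against the stop (y of tray in the frame of press above -0.005 m and value of joint fold below 1 rad), for 0.2 s.
2. the crank handle is swung out straight (value of joint fold above 2.9 rad), for 0.1 s.
3. the crank is turned with the handle out until the plate is down and the hub slips (value of joint screw above 6.4 rad and value of joint slip above 0.1 rad and value of joint fold above 2.5 rad), for 0.05 s.
At the end, for the whole second after the job is handed in: the tray is flat in the channel within 5 mm of home, the screw is at its end (within 0.3 rad) with the plate down, the hub has slipped by 0.1 to 1.3 rad, the handle is folded in to within 0.45 rad, and all is at rest (y of tray in the frame of press above -0.005 m and value of joint screw above 6.3 rad and value of joint slip between 0.1 and 1.3 rad and value of joint fold below 0.45 rad and linear speed of tray below 0.01 m/s and velocity of joint fold between -0.05 and 0.05 rad/s and angle between tray's own z axis and vertical below 0.1 rad and z of tray in the frame of press below 0.018 m); the robot touches nothing.
It fails at once if the hub is made to slip more than 1.3 rad (value of joint slip above 1.3 rad).
It fails at once if the plate is wound down with the tray not home (value of joint screw above 2.5 rad and y of tray in the frame of press below -0.008 m).
It fails at once if the crank is turned with its handle still folded (value of joint screw between 2.5 and 5.8 rad and value of joint fold below 1.5 rad).
It fails at once if a bystander is moved more than 30 mm (distance of any of spare_tray, jar, bowl, beaker, stand, wrench from where it was at the start of the episode above 0.03 m).
It also fails if it takes over 72 s, if anything falls off the work surface, if the arm or the gripper's body presses on something with over 40 N, if the wrist force passes 120 N, or if a joint passes its speed limit or range.

ROBOT

A 7-joint arm with a two-finger parallel gripper is mounted at the origin on the work surface. World frame = base frame: x ahead of the robot, y to its left, z up, the work surface at z = 0. Lengths are in m, angles in degrees, forces in N, time in s.
With the tool pointing down it reaches from about 0.425 to 0.875 m from the base axis. Payload 4.7 kg.
Tool frame: the origin (TCP) lies at the very end of the fingers, on their centre line; the grasp point (between the pads) lies 19 mm behind it; x points along the fingers, z is the direction in which the jaws open and shut, and the axes are right-handed (so a half turn about x gives the same grasp; the last joint's range is limited). The gripper opens to 87 mm and grips with 3 to 60 N. Pads are 19 mm wide; open, the fingers measure 117 mm over their backs; the gripper's body (75 mm by 190 mm) begins 51 mm behind the grasp point.
Start: joints at [-69.093, 18.392, -4.016, 83.108, 1.295, 78.541, -3.26], TCP at [0.223, 0.61, 0.187] pointing down, gripper open.
Joint ranges: [-163.93, 163.93], [-17.29, 119.83], [-79.2, 71.16], [3.27, 140.29], [-89.18, 269.18], [5.43, 117.66], [-154.24, 154.24]. Speed limits (degrees/s): [147.25, 147.25, 180, 180, 180, 180, 180].

INTERFACE

Orientations are given as a 3x3 rotation matrix whose columns are the frame's x, y, z axes.
In Python, from workcell import * gives the robot as it stands.
- The arm moves only by the tool jog_arm, never from a script. Its argument "motion" is one flat list of numbers, 7 for each row, row after row: the shift along the world's x, y, z in cm, then the turn, a rotation vector about the world's x, y, z in rad, then the closure, from -1 (fully open) to 1 (shut). A call has 1 to 12 rows; each row is the pose to reach, as a shift and turn from the pose measured when the call began; what a row does not reach only later rows make up. A row lasts 1/12 s, in which the tool goes at most 41.7 mm and 7.16 degrees, less where a joint would pass 70% of its speed; a pose out of reach is approached as far as the arm can. A call with a gripper value outside its range is refused whole. The fingers move at their own pace and stop on an object; "squeeze" is the grip in N (left out, the last holds). Time passes only in rows, so rows that repeat a pose let the fingers close. It gives the time, the measured TCP pose, the force and the opening at its end, in the units of the state.
- get_state(): the state, without advancing time (a new reading comes with each control period).
- read_camera(name): name is "scene" or "top"; returns the picture (480x640x3 uint8, red, green, blue); there is no depth.
- camera_info(name): a dict with "mtx" (3x3 intrinsics, pixels), "dist" ([k1, k2, p1, p2, k3] as OpenCV has them; the pictures are not rectified), "origin" and "rotation" of the camera in the world. Camera axes: x right, y up, looking along -z (the intrinsics and any distortion apply to the point x, -y, -z); pixel columns grow to the right and rows downward; lengths in m; the calibration is good to about 2 mm. A picture is of the moment at which its call begins. camera_info takes no time and is no camera call.
- finish_job(): hands the job in, once; it reports no verdict.
Trained networks look in the newest picture that a camera, given by its name, has taken for a name from the list of things; names that differ only in an ending like _2 or _b are one class to them, and where a whole thing is asked for, a point or a joint stands for the part that bears it (a point fixed in the world has none). Each returns a list of dicts, best first, with "p" (0 to 1); they miss things now and then, are a little off and sometimes report something else, mostly with a low value. They report only what shows in the picture. A call takes as long as a camera call. They do not tell look-alikes from the thing itself.
- regions_of(camera, label): "pixels" (480x640 bool, what is visible of it) and "extent" ([left, top, right, bottom] as shares, 0 to 1, of the picture: columns of its width, rows of its height, round what is visible of it).
- mark_of(camera, label): "point" ([column, row] as shares, 0 to 1, of the picture: columns of its width, rows of its height: a listed point, or the origin of a listed thing).
The state is a dict: "t": time; "joint_positions": joint angles; "dq": joint speeds; "joint_efforts": joint torques, N m; "position": TCP position; "ee_rot": TCP orientation; "contact_force": force on the tool from outside, world axes, zero at the start; "wrist_torque": the same for the moment, N m; "opening": finger opening in m.
Only numpy, scipy, OpenCV 4.12 (cv2) and the standard library are available. Lean on these libraries where they do the work, as an engineer would, in place of code of your own. Each camera call takes 0.05 s, during which the arm holds its last target. There are 200 camera calls.

## Working session

There is one attempt and no reset: what is moved stays moved. The work goes in short steps, Python scripts to look and compute and a tool call to move; the robot and the scene stay as the last step left them, time stands still between calls to the robot, and variables do not carry over. Pictures are saved under pics/ and viewed, about 8 in all and at most 12, crops included, and the job is handed in when it is done.

Besides the shell and the picture viewer there is one more tool, called after "Call:" as a command line: name --argument value ..., lists and objects as JSON in quotes. jog_arm: Moves the arm, as the interface text tells. Its arguments: {"type":"object","properties":{"motion":{"type":"array"},"squeeze":{"type":"number"}},"required":["motion"]}

```bash
mkdir -p pics; ls; python3 - <<'E'
from workcell import *
import cv2
for c in ("scene","top"):
    im=read_camera(c); cv2.imwrite(f"pics/{c}0.png",im[:,:,::-1])
    i=camera_info(c); print(c,i)
    for l in ("press","tray","pin","knob","stop","spare_tray","jar","bowl","beaker","stand","wrench"):
        print(l,[(round(d["p"],2),[round(d["point"][0]*640,1),round(d["point"][1]*480,1)]) for d in mark_of(c,l)][:4])
print(get_state())
E
```

```text
pics
scene {'mtx': array([[489.72296649,   0.        , 320.54263708],
       [  0.        , 489.72296649, 237.83420851],
       [  0.        ,   0.        ,   1.        ]]), 'dist': array([-0.01372164,  0.        ,  0.        ,  0.        ,  0.        ]), 'origin': array([ 1.80490667, -0.01769686,  1.03141653]), 'rotation': array([[ 0.03703564, -0.58987351,  0.8066459 ],
       [ 0.99929583,  0.02672105, -0.02634057],
       [-0.00601682,  0.80705343,  0.59044777]])}
press [(0.61, [349.8, 268.3])]
tray [(0.82, [259.1, 226.4]), (0.81, [302.3, 266.3]), (0.65, [368.5, 258.8]), (0.58, [314.2, 231.8])]
pin [(0.6, [332.8, 229.2]), (0.39, [176.1, 241.3])]
knob [(0.46, [352.2, 220.2])]
stop [(0.66, [367.2, 258.1])]
spare_tray [(0.94, [423.8, 270.8])]
jar [(0.65, [375.9, 296.9])]
bowl [(0.92, [317.7, 300.3])]
beaker [(0.73, [178.7, 239.6])]
stand [(0.63, [446.8, 233.4])]
wrench [(0.78, [181.7, 270.8])]
top {'mtx': array([[598.12973934,   0.        , 317.42298085],
       [  0.        , 598.12973934, 248.45530429],
       [  0.        ,   0.        ,   1.        ]]), 'dist': array([-0.1237755,
[... 814 characters left out ...]
8.54172834,  -3.25934813]), 'dq': array([ 0.03156859,  0.02750228,  0.1073228 , -0.00122408, -0.01573864,
       -0.077382  ,  0.00679412]), 'joint_efforts': array([-6.36019399e-05, -4.91106784e+01, -4.03132634e-01, -3.12769675e+01,
       -6.38438738e-02,  3.37020680e-02,  2.86259319e-05]), 'position': array([0.22339118, 0.61043165, 0.18702089]), 'ee_rot': array([[ 7.65672912e-05, -9.39113207e-01,  3.43607884e-01],
       [ 1.01722622e-04,  3.43607890e-01,  9.39113203e-01],
       [-9.99999992e-01, -3.69526592e-05,  1.21838183e-04]]), 'contact_force': array([ 0.58801902, -1.16167822,  0.03415654]), 'wrist_torque': array([ 0.05964391, -0.00405218,  0.01857525]), 'opening': 0.086643870613688}
```

View pics/scene0.png

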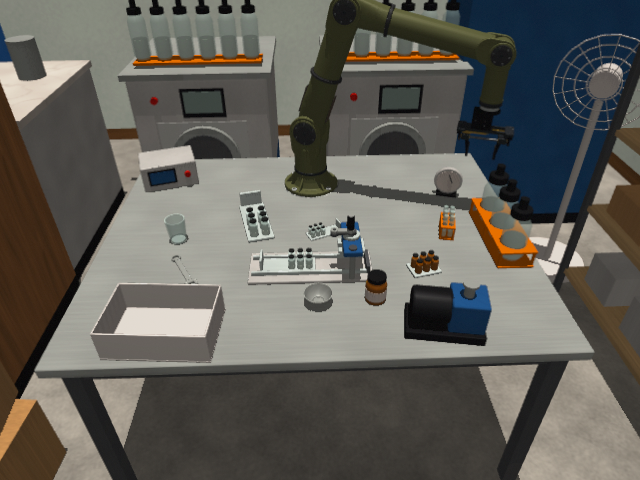

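View pics/top0.png

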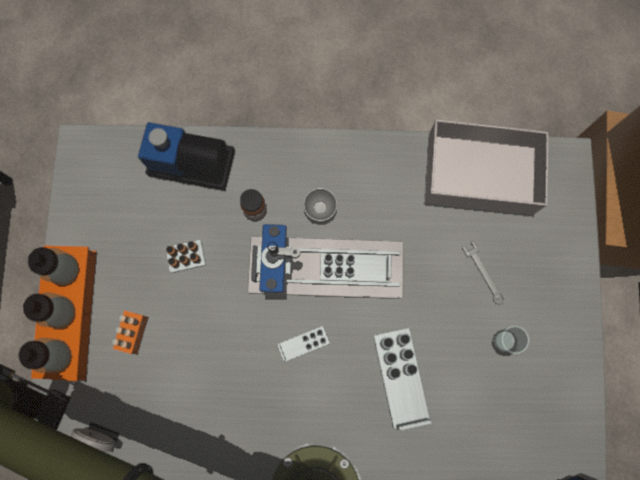

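The scene view shows the press at about (310,262) with a tray in its channel, and the grip at (350,225). In the top view there are three trays: large at (397,357), small at (314,341), and one in the press channel at (340,266). The one in the channel is the tray meant, so I'll confirm it in an enlarged crop.

```bash
cat > h.py <<'E'
from workcell import *
import cv2, numpy as np
def proj(c,P):
    i=camera_info(c); P=np.atleast_2d(P).astype(float)
    q=(P-i["origin"])@i["rotation"]*[1,-1,-1]
    return cv2.projectPoints(q,np.zeros(3),np.zeros(3),i["mtx"],i["dist"])[0][:,0]
def onz(c,uv,z):
    i=camera_info(c); uv=np.array(uv,float).reshape(-1,1,2)
    n=cv2.undistortPoints(uv,i["mtx"],i["dist"])[:,0]
    d=np.c_[n[:,0],-n[:,1],-np.ones(len(n))]@i["rotation"].T
    o=i["origin"]; return o+d*((z-o[2])/d[:,2])[:,None]
E
python3 - <<'E'
from h import *
t=cv2.imread("pics/top0.png")[205:315,235:415]; s=cv2.imread("pics/scene0.png")[205:300,235:385]
cv2.imwrite("pics/tc.png",cv2.resize(t,(792,484),interpolation=cv2.INTER_CUBIC))
cv2.imwrite("pics/sc.png",cv2.resize(s,(750,475),interpolation=cv2.INTER_CUBIC))
for l in ("press","tray"):
    for d in regions_of("top",l)[:4]:
        e=np.array(d["extent"])*[640,480,640,480]; m=d["pixels"].astype(np.uint8)
        ct=np.argwhere(m)[:,::-1].astype(np.float32); print(l,d["p"],e.round(),cv2.minAreaRect(ct))
print("stop",onz("top",(255.9,259.4),.034),onz("scene",(367.2,258.1),.034))
print("pin",onz("top",(295.2,252.5),.162),onz("scene",(332.8,229.2),.162))
print("knob",onz("top",(273,246.6),.189),onz("scene",(352.2,220.2),.189))
print("tray",onz("top",(339.9,265.6),.012),onz("scene",(302.3,266.3),.012))
print("press",onz("top",(276.2,268),0),onz("scene",(349.8,268.3),0))
E
```

```text
press 0.95 [248. 224. 404. 301.] ((326.4533386230469, 262.7471008300781), (154.94766235351562, 70.17556762695312), 3.5763344764709473)
tray 0.93 [373. 328. 431. 428.] ((402.0252990722656, 379.5162658691406), (99.16216278076172, 39.172027587890625), 77.7352294921875)
tray 0.86 [276. 326. 329. 359.] ((302.59124755859375, 343.8758850097656), (19.137611389160156, 50.06535720825195), 70.01689147949219)
tray 0.66 [318. 254. 393. 280.] ((355.0, 267.5), (27.0, 70.0), 90.0)
tray 0.58 [112. 310. 147. 356.] ((129.3038330078125, 331.7192077636719), (27.101089477539062, 38.76595687866211), 15.255120277404785)
stop [[0.57084582 0.16608563 0.034     ]] [[0.5610536  0.17471006 0.034     ]]
pin [[0.56871721 0.06068127 0.162     ]] [[0.57384269 0.06047572 0.162     ]]
knob [[0.57633208 0.11123629 0.189     ]] [[0.56702481 0.12012158 0.189     ]]
tray [[ 0.56410979 -0.05006176  0.012     ]] [[ 0.56693344 -0.03760056  0.012     ]]
press [[0.55515044 0.11563078 0.        ]] [[0.5696045  0.11808042 0.        ]]
```

View pics/tc.png

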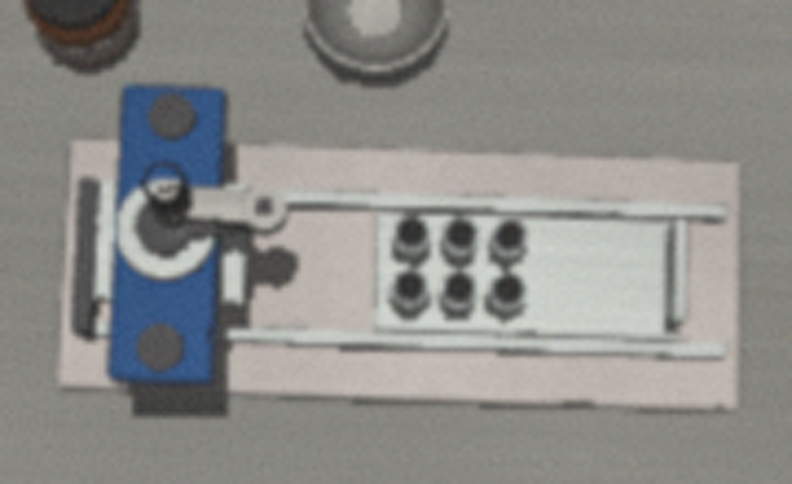

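View pics/sc.png

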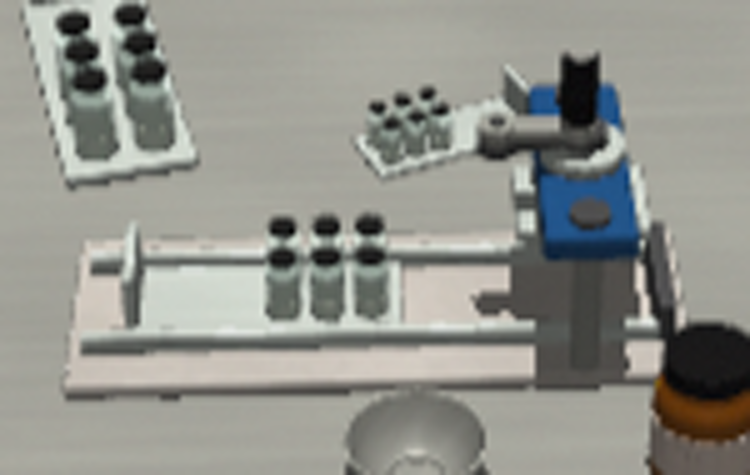

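The crop confirms it. The tray in the channel is medium-sized, with six clear vials at crop (460,265) and its push plate at the outer end (675,275). The pin is at (265,207) and the grip at (165,185). Next I'll fit the press pose from the corners.

```bash
python3 - <<'E'
from h import *
from scipy.optimize import least_squares
f=lambda L:np.array(L)/4.4+[235-.4,205-.4]; g=lambda L:np.array(L)/5+[235-.4,205-.4]
base=f([(70,141),(738,163),(737,408),(60,386)]); br=f([(123,86),(226,92),(213,382),(108,378)])
sbr=g([(530,88),(617,88),(637,250),(543,256)]); sbase=g([(66,394),(85,240)])
y1=-.35
def model(p):
    x,y,a,y1=p; R=np.array([[np.cos(a),-np.sin(a),0],[np.sin(a),np.cos(a),0],[0,0,1]])
    T=lambda L:np.array(L)@R.T+[x,y,0]
    B=T([(.075,y1+.4,.012),(.075,y1,.012),(-.075,y1,.012),(-.075,y1+.4,.012)])
    b=T([(.0825,.029,.128),(.0825,-.029,.128),(-.0825,-.029,.128),(-.0825,.029,.128)])
    sb=T([(-.0825,-.029,.128),(-.0825,.029,.128),(.0825,.029,.128),(.0825,-.029,.128)])
    S=T([(.075,y1,.012),(-.075,y1,.012)])
    return T,np.r_[(proj("top",B)-base),(proj("top",b)-br),(proj("scene",sb)-sbr),(proj("scene",S)-sbase)]
s=least_squares(lambda p:model(p)[1].ravel(),[.56,.12,0,-.33],loss="soft_l1"); p=s.x
print("press",p,np.degrees(p[2])); print(model(p)[1].round(1).tolist())
a=p[2];R=np.array([[np.cos(a),-np.sin(a)],[np.sin(a),np.cos(a)]])
P=lambda w:((w[:,:2]-p[:2])@R).round(4).tolist()
print("pin",P(onz("top",f([(265,207)]),.162)),P(onz("scene",g([(497,122)]),.162)))
print("knobtop",P(onz("top",f([(165,183)]),.214)),P(onz("scene",g([(580,62)]),.214)))
print("plate top outer corners", P(onz("top",f([(687,222),(680,320)]),.062)))
print("tray front corners", P(onz("top",f([(378,213),(376,330)]),.020)))
E
```

```text
press [ 0.56231029  0.11660088 -0.00684551 -0.32908512] -0.3922188502722521
[[-0.6, -1.3], [0.3, -1.2], [-0.0, 0.2], [-1.4, 0.0], [-0.5, -1.0], [-0.1, -1.6], [-0.1, 0.2], [-0.6, 0.2], [-1.1, -1.3], [-0.8, -1.7], [0.1, -3.3], [-0.3, -4.0], [-1.1, -1.8], [-0.9, -0.2]]
pin [[0.0088, -0.0549]] [[0.011, -0.0523]]
knobtop [[0.0103, -0.0052]] [[0.0242, -0.0037]]
plate top outer corners [[0.0262, -0.2923], [-0.0305, -0.289]]
tray front corners [[0.0329, -0.1153], [-0.0364, -0.1164]]
```

The press is at about (0.561, 0.117) with a yaw of -0.4°. The screw starts near 1.41 rad and fold near 0.2, and the tray sits about 162 mm short of home. I'll move to the outer end of the tray with the fingers shut.

Call:
jog_arm --motion '[22,-21,13,0,0,-1.227,1,22,-21,13,0,0,-1.227,1,22,-21,13,0,0,-1.227,1,22,-21,13,0,0,-1.227,1,22,-21,13,0,0,-1.227,1,22,-21,13,0,0,-1.227,1,22,-21,13,0,0,-1.227,1,33.7,-83,13,0,0,-1.227,1,33.7,-83,13,0,0,-1.227,1,33.7,-83,13,0,0,-1.227,1,33.7,-83,13,0,0,-1.227,1,33.7,-83,13,0,0,-1.227,1]' --squeeze 20

```text
t: 2.3
position: [0.4627, 0.2198, 0.3067]
ee_rot: [[0.001, 0.007, 1.0], [0.001, 1.0, -0.007], [-1.0, 0.001, 0.001]]
contact_force: [0.4, -1.1, 0.1]
opening: 0.0151
```

Call:
jog_arm --motion '[9.8,-44,0,0,0,0,1,9.8,-44,0,0,0,0,1,9.8,-44,0,0,0,0,1,9.8,-44,0,0,0,0,1,9.8,-44,0,0,0,0,1,9.8,-44,0,0,0,0,1,9.8,-44,0,0,0,0,1,9.8,-44,0,0,0,0,1,9.8,-44,0,0,0,0,1,9.8,-44,0,0,0,0,1,9.8,-44,-8,0,0,0,1,9.8,-44,-15,0,0,0,1]'

```text
t: 3.3
position: [0.5592, -0.215, 0.2296]
ee_rot: [[0.007, 0.014, 1.0], [-0.004, 1.0, -0.014], [-1.0, -0.004, 0.007]]
contact_force: [-0.4, -0.5, -0.2]
opening: 0.0005
```

Call:
jog_arm --motion '[0.1,-0.3,-4,0,0,0,1,0.1,-0.3,-8,0,0,0,1,0.1,-0.3,-12,0,0,0,1,0.1,-0.3,-16,0,0,0,1,0.1,-0.3,-18.7,0,0,0,1,0.1,-0.3,-18.7,0,0,0,1,0.1,1.5,-18.7,0,0,0,1,0.1,3,-18.7,0,0,0,1,0.1,4,-18.7,0,0,0,1,0.1,5,-18.7,0,0,0,1,0.1,6.2,-18.7,0,0,0,1,0.1,7.4,-18.7,0,0,0,1]'

```text
t: 4.3
position: [0.5608, -0.1404, 0.0436]
ee_rot: [[0.008, 0.014, 1.0], [-0.004, 1.0, -0.014], [-1.0, -0.004, 0.009]]
contact_force: [-0.5, -0.9, -0.0]
opening: 0.0004
```

Call:
jog_arm --motion '[0,1.2,0,0,0,0,1,0,2.4,0,0,0,0,1,0,3.6,0,0,0,0,1,0,4.8,0,0,0,0,1,0,6,0,0,0,0,1,0,7.2,0,0,0,0,1,0,8.2,0,0,0,0,1,0,9.2,0,0,0,0,1,0,10,0,0,0,0,1,0,10.5,0,0,0,0,1,0,10.5,0,0,0,0,1]'

```text
t: 5.22
position: [0.5609, -0.0338, 0.0435]
ee_rot: [[0.008, 0.013, 1.0], [-0.004, 1.0, -0.013], [-1.0, -0.004, 0.008]]
contact_force: [1.1, 0.8, -1.0]
opening: 0.0003
```

Call:
jog_arm --motion '[0,0.2,0,0,0,0,1,0,0.4,0,0,0,0,1,0,0.6,0,0,0,0,1,0,0.8,0,0,0,0,1,0,1.0,0,0,0,0,1,0,1.2,0,0,0,0,1,0,1.2,0,0,0,0,1]'

```text
t: 5.8
position: [0.5609, -0.0213, 0.0435]
ee_rot: [[0.008, 0.012, 1.0], [-0.004, 1.0, -0.012], [-1.0, -0.003, 0.008]]
contact_force: [-0.6, 0.1, 1.1]
opening: 0.0008
```

```bash
python3 - <<'E'
from h import *
t=read_camera("top")[205:315,235:415,::-1]; s=read_camera("scene")[205:300,235:385,::-1]
cv2.imwrite("pics/c2.png",np.vstack([cv2.resize(t,(600,367),interpolation=cv2.INTER_CUBIC),cv2.resize(s[:55],(600,220),interpolation=cv2.INTER_CUBIC)]))
print(get_state()["contact_force"])
E
```

```text
[ 0.38886923 -0.08186769  0.7313421 ]
```

View pics/c2.png

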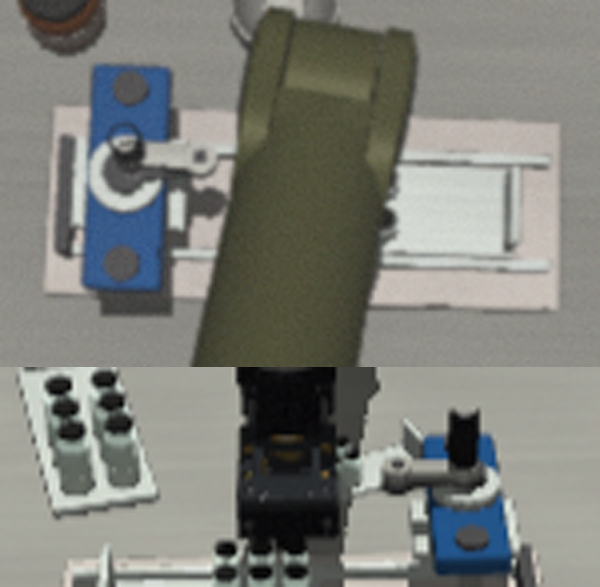

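The picture shows the push plate still at the outer end (515,210) and the gripper near the vials. I'll compare this with projections before moving on.

```bash
python3 - <<'E'
from h import *
s=get_state(); print(s["position"],s["wrist_torque"])
for q in ([.561,-.021,.0435],[.561,-.021,.114],[.561,-.174,.062],[.561,-.013,.062],[.561,-.045,.068]):
    print(q,proj("top",q).round(1),proj("scene",q).round(1))
for c in("top","scene"): print(c,[(d["p"],(np.array(d["extent"])*[640,480,640,480]).round()) for d in regions_of(c,"tray")])
im=read_camera("scene")[200:300,230:380,::-1]
cv2.imwrite("pics/c3.png",cv2.resize(im,(795,530),interpolation=cv2.INTER_CUBIC))
E
```

```text
[ 0.56087192 -0.02190826  0.04349234] [-0.04911628  0.07047748 -0.00967222]
[0.561, -0.021, 0.0435] [[328.9 264.6]] [[307.1 257.5]]
[0.561, -0.021, 0.114] [[329.5 260. ]] [[306.6 240. ]]
[0.561, -0.174, 0.062] [[389.9 265. ]] [[259.4 254.3]]
[0.561, -0.013, 0.062] [[325.9 263.3]] [[309.5 252.9]]
[0.561, -0.045, 0.068] [[338.7 263.3]] [[299.5 251.7]]
top [(0.81, array([375., 331., 430., 429.])), (0.63, array([350., 254., 394., 282.])), (0.46, array([278., 344., 286., 353.]))]
scene [(0.75, array([260., 247., 316., 271.])), (0.59, array([238., 187., 274., 242.])), (0.45, array([317., 219., 341., 237.]))]
```

View pics/c3.png

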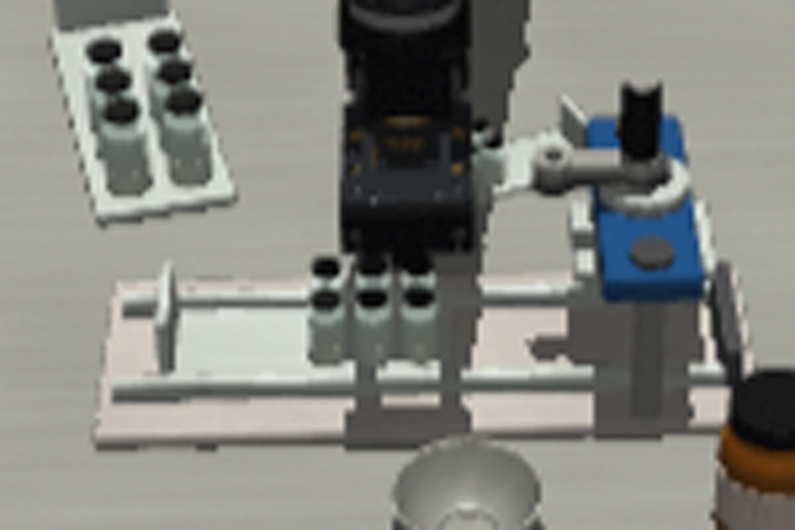

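The tray hasn't moved. The descent lagged behind its rows, so the fingers passed over the push plate and slid between the vial rows without force. I'll lift straight out, go back, come all the way down and check the pose before pushing.

Call:
jog_arm --motion '[0,0,2,0,0,0,1,0,0,4,0,0,0,1,0,0,6,0,0,0,1,0,0,8,0,0,0,1,0,0,8,0,0,0,1,0,0,8,0,0,0,1,0,-20,8,0,0,0,1,0,-20,8,0,0,0,1,0,-20,8,0,0,0,1,0,-20,8,0,0,0,1,0,-20,8,0,0,0,1,0,-20,8,0,0,0,1]'

```text
t: 7.05
position: [0.5574, -0.232, 0.1226]
ee_rot: [[0.006, 0.025, 1.0], [-0.01, 1.0, -0.025], [-1.0, -0.01, 0.006]]
contact_force: [-0.6, -0.8, 0.8]
opening: 0.0003
```

Call:
jog_arm --motion '[0,0,0,0,0,0,1,0,0,-2,0,0,0,1,0,0,-4,0,0,0,1,0,0,-6,0,0,0,1,0,0,-8,0,0,0,1,0,0,-8,0,0,0,1,0,0,-8,0,0,0,1]'

```text
t: 7.63
position: [0.5561, -0.2304, 0.0411]
ee_rot: [[0.002, 0.023, 1.0], [-0.009, 1.0, -0.023], [-1.0, -0.009, 0.003]]
contact_force: [0.6, -0.5, 0.8]
opening: 0.0003
```

Call:
jog_arm --motion '[0.4,1.5,0,0,0,0.02,1,0.4,3,0,0,0,0.02,1,0.4,4,0,0,0,0.02,1,0.4,4.8,0,0,0,0.02,1,0.4,5.6,0,0,0,0.02,1,0.4,6.4,0,0,0,0.02,1,0.4,7.2,0,0,0,0.02,1,0.4,8,0,0,0,0.02,1]'

```text
t: 8.3
position: [0.5602, -0.1499, 0.0413]
ee_rot: [[0.003, 0.004, 1.0], [-0.009, 1.0, -0.004], [-1.0, -0.009, 0.003]]
contact_force: [0.6, 0.2, -0.3]
opening: 0.0002
```

```bash
python3 - <<'E'
from h import *
print(get_state()["contact_force"])
im=read_camera("scene")[200:300,230:380,::-1]
cv2.imwrite("pics/c4.png",cv2.resize(im,(795,530),interpolation=cv2.INTER_CUBIC))
E
```

```text
[ 0.58648817  0.15942692 -0.27664764]
```

View pics/c4.png

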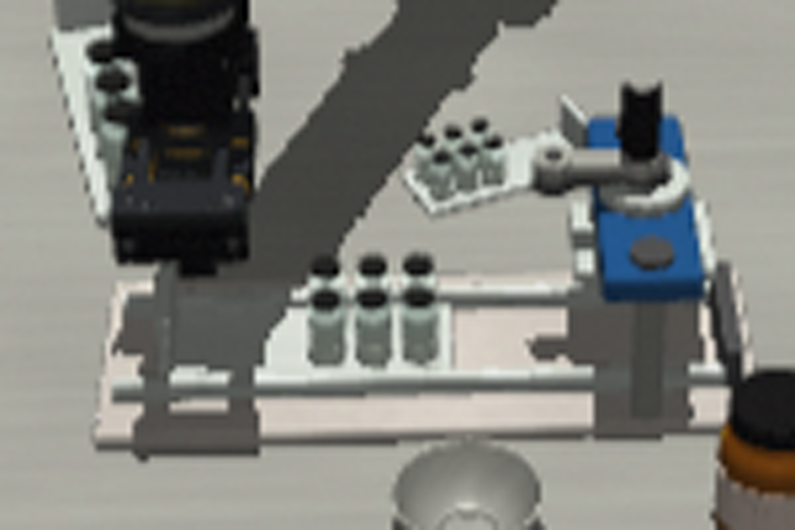

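The finger tip shows at about crop (198,272), which matches a real height near 0.068 m although the reading says 0.041. That means the tip passes over the plate (top at 0.062). A lower reading (0.018) clears the floor either way, so I'll try that from outside.

Call:
jog_arm --motion '[0,0,3,0,0,0,1,0,0,3,0,0,0,1,0,-4,3,0,0,0,1,0,-8,3,0,0,0,1,0,-8.5,3,0,0,0,1,0,-8.5,3,0,0,0,1,0,-8.5,0,0,0,0,1,0,-8.5,-1.5,0,0,0,1,0,-8.5,-2.2,0,0,0,1,0,-8.5,-2.2,0,0,0,1,0,-8.5,-2.2,0,0,0,1]'

```text
t: 9.27
position: [0.5607, -0.2321, 0.0193]
ee_rot: [[0.002, 0.001, 1.0], [-0.007, 1.0, -0.001], [-1.0, -0.007, 0.002]]
contact_force: [0.8, 0.1, 1.0]
opening: 0.0007
```

Call:
jog_arm --motion '[0,1.5,0,0,0,0,1,0,3,0,0,0,0,1,0,4,0,0,0,0,1,0,4.8,0,0,0,0,1,0,5.6,0,0,0,0,1,0,6.2,0,0,0,0,1]'

```text
t: 9.77
position: [0.5615, -0.1716, 0.0204]
ee_rot: [[0.005, 0.002, 1.0], [-0.01, 1.0, -0.002], [-1.0, -0.01, 0.005]]
contact_force: [-0.1, -4.3, 3.0]
opening: 0.0003
```

```bash
python3 - <<'E'
from h import *
print(get_state()["contact_force"])
im=read_camera("scene")[200:300,230:380,::-1]
cv2.imwrite("pics/c5.png",cv2.resize(im,(795,530),interpolation=cv2.INTER_CUBIC))
for z in (.02,.045): print(proj("scene",[.56,-.17,z]))
E
```

```text
[-0.12264006 -4.2702637   3.02159482]
[[261.62707723 264.19359483]]
[[261.03031732 258.19783543]]
```

View pics/c5.png

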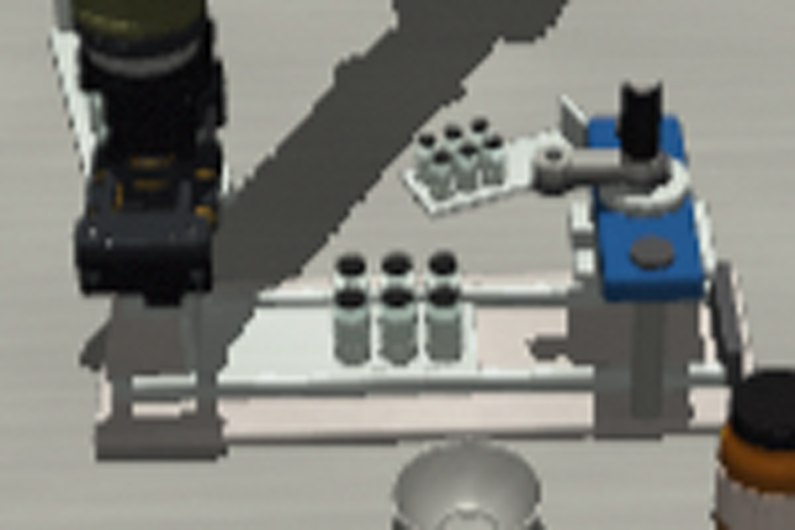

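The tray now moves: force is -4 N in y and the vials shifted about 15 mm. I'll lower a little for overlap and keep pushing, slowing near the stop.

Call:
jog_arm --motion '[0,0.6,-0.5,0,0,0,1,0,1.6,-0.5,0,0,0,1,0,2.8,-0.5,0,0,0,1,0,4,-0.5,0,0,0,1,0,5.2,-0.5,0,0,0,1,0,6.4,-0.5,0,0,0,1,0,7.6,-0.5,0,0,0,1,0,8.8,-0.5,0,0,0,1,0,10,-0.5,0,0,0,1,0,11.2,-0.5,0,0,0,1,0,12.4,-0.5,0,0,0,1,0,13.2,-0.5,0,0,0,1]'

```text
t: 10.82
position: [0.5623, -0.0393, 0.0161]
ee_rot: [[0.006, 0.002, 1.0], [-0.01, 1.0, -0.002], [-1.0, -0.01, 0.006]]
contact_force: [-0.1, -6.1, 4.5]
opening: 0.0003
```

Call:
jog_arm --motion '[0,0.3,0,0,0,0,1,0,0.6,0,0,0,0,1,0,0.8,0,0,0,0,1,0,1.0,0,0,0,0,1,0,1.2,0,0,0,0,1,0,1.4,0,0,0,0,1]'

```text
t: 11.32
position: [0.5622, -0.0258, 0.0161]
ee_rot: [[0.006, 0.002, 1.0], [-0.011, 1.0, -0.002], [-1.0, -0.011, 0.006]]
contact_force: [-0.1, -3.7, 2.6]
opening: 0.0005
```

Call:
jog_arm --motion '[0,0.1,0,0,0,0,1,0,0.2,0,0,0,0,1,0,0.3,0,0,0,0,1,0,0.4,0,0,0,0,1]'

```text
t: 11.65
position: [0.5621, -0.0242, 0.016]
ee_rot: [[0.006, 0.004, 1.0], [-0.014, 1.0, -0.003], [-1.0, -0.013, 0.006]]
contact_force: [0.3, -10.5, 1.9]
opening: 0.0004
```

Call:
jog_arm --motion '[0,0.3,0,0,0,0,1,0,0.5,0,0,0,0,1,0,0.5,0,0,0,0,1]'

```text
t: 11.9
position: [0.5618, -0.0244, 0.0161]
ee_rot: [[0.006, 0.006, 1.0], [-0.02, 1.0, -0.006], [-1.0, -0.02, 0.006]]
contact_force: [-0.3, -13.1, 1.8]
opening: 0.0007
```

Call:
jog_arm --motion '[0,-1.5,0,0,0,0,1,0,-4,0,0,0,0,1,0,-6,0,0,0,0,1,0,-6,4,0,0,0,1,0,-6,8,0,0,0,1,0,-6,12,0,0,0,1,0,-6,16,0,0,0,1,0,-6,20,0,0,0,1,0,-6,24,0,0,0,1,0,-6,24,0,0,0,1]'

```text
t: 12.73
position: [0.5657, -0.0825, 0.264]
ee_rot: [[0.018, 0.004, 1.0], [-0.016, 1.0, -0.003], [-1.0, -0.016, 0.018]]
contact_force: [0.5, -0.5, -0.0]
opening: 0.0006
```

```bash
python3 - <<'E'
from h import *
s=get_state(); print(s["position"],s["contact_force"],s["joint_positions"])
t=read_camera("top")[205:315,235:415,::-1]; s=read_camera("scene")
s=s[90:275,220:400,::-1]
cv2.imwrite("pics/c6.png",np.hstack([cv2.resize(t[:,:110],(400,400),interpolation=cv2.INTER_CUBIC),cv2.resize(s,(390,400),interpolation=cv2.INTER_CUBIC)]))
print(mark_of("top","tray")[:3],mark_of("scene","tray")[:3])
print(onz("top",[(339.9,265.6)],.012))
E
```

```text
[ 0.56572322 -0.08247339  0.26400843] [ 0.53946826 -0.48733311 -0.04214562] [-35.88191266   7.23222647  45.47191609  90.11831986  -4.45195339
  83.66598252   9.55572973]
[{'point': [0.4272, 0.5596], 'p': 0.79}, {'point': [0.6178, 0.741], 'p': 0.76}, {'point': [0.4858, 0.7035], 'p': 0.56}] [{'point': [0.5477, 0.5515], 'p': 0.98}, {'point': [0.3992, 0.4727], 'p': 0.57}, {'point': [0.4898, 0.4833], 'p': 0.53}]
[[ 0.56410979 -0.05006176  0.012     ]]
```

View pics/c6.png

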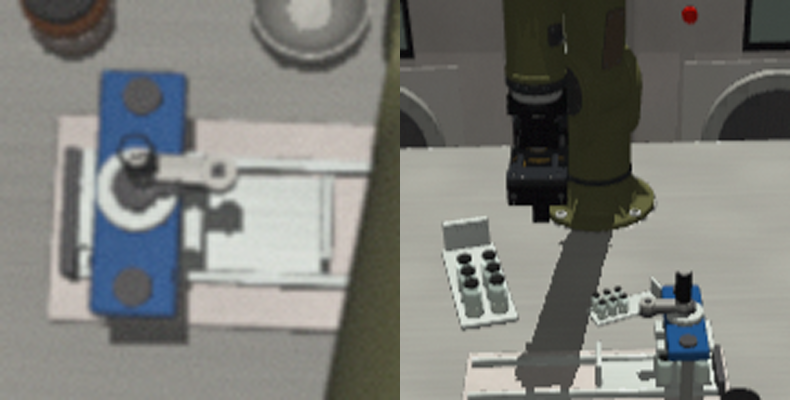

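```bash
python3 - <<'E'
from h import *
for z in (.264,.275,.285,.295,.305): print(z,proj("scene",[.5657,-.0825,z]).round(1))
im=read_camera("scene")[165:200,270:305].mean(2).astype(int)
print(im[:, ::2])
E
```

```text
0.264 [[284.8 200.7]]
0.275 [[284.6 197.6]]
0.285 [[284.4 194.7]]
0.295 [[284.2 191.7]]
0.305 [[284.1 188.8]]
[[142  22  37  42  20  38  44  44  46  34  31  47  33  25  34  34  36  35]
 [128  17  37  38  22  30  40  39  37  27  37  46  19  20  34  34  35  36]
 [127  38  42  40  24  20  24  21  20  18  37  46  19  18  34  36  36  36]
 [114  46  44  40  26  22  22  24  22  23  39  45  17  19  34  36  35  34]
 [ 92  45  45  44  41  40  40  40  39  39  44  46  39  34  33  36  35  36]
 [ 67  46  46  47  45  46  46  45  46  46  45  44  45  44  32  36  35  36]
 [ 51  39  47  46  46  46  46  45  44  46  45  39  41  45  30  32  36  36]
 [ 48  47  48  42  45  46  46  46  46  45  41  46  48  45  24  22  28  33]
 [ 46  48  47  57  45  45  46  44  46  40  40  47  50  43  27  18  21  24]
 [ 35  40  39  47  40  39  38  39  39  36  35  35  38  30  32  28  17  18]
 [ 24  27  25  25  28  27  27  27  26  27  25  24  23  21  34  34  31  25]
 [ 23  19  21  21  20  22  21  20  19  20  22  19  20  19  36  34  36  35]
 [ 19  17  19  18  17  19  17  18  17  16  18  16  18  17  40  35  36  36]
 [ 14  10  13  
[... 935 characters left out ...]
129  86  79  44  36  36]
 [168 168 168 168 169 168  12   9  10  12  39  46  64  85  81  41  34  36]
 [168 169 168 169 169 169  18   8  10  10 126  37  43  63  75  35  34  35]
 [168 170 170 171 170 170  23   8   9   8 163  68  35  40  53  35  37  36]
 [167 167 167 167 168 167 138 138 139 139 169 132 147  43  42  36  36  39]
 [168 167 168 169 168 169 169 168 168 167 169 162 171  96  69  37  36  36]
 [167 168 169 169 170 170 170 170 169 169 168 169 169 151 144  48  42  40]
 [167 167 167 168 168 168 169 168 168 167 168 168 168 166 116  62  58  58]
 [166 168 167 168 168 168 169 168 167 166 168 166 166 165  73  64  64  65]
 [167 168 169 167 169 168 168 169 168 167 168 167 167 165  68  65  64  64]]
```

Tray is home: 13 N at the stop with no further travel, and the vials sit under the bridge. The real tip is about 25 mm above the reading, so I'll account for that. Next I'll go behind the grip, on its robot side.

Call:
jog_arm --motion '[-1,3,0,0,0,0.12,1,-2,6,0,0,0,0.24,1,-3,9,0,0,0,0.36,1,-3,12,0,0,0,0.48,1,-3,15,0,0,0,0.6,1,-3,17.5,0,0,0,0.72,1,-3,19.3,0,0,0,0.84,1,-3,19.3,0,0,0,0.96,1,-3,19.3,0,0,0,1.08,1,-3,19.3,0,0,0,1.2,1,-3,19.3,0,0,0,1.32,1,-3,19.3,0,0,0,1.44,1]'

```text
t: 13.98
position: [0.5295, 0.1106, 0.2522]
ee_rot: [[0.015, -0.992, 0.128], [-0.001, 0.128, 0.992], [-1.0, -0.015, 0.001]]
contact_force: [0.0, 1.0, -0.9]
opening: 0.0004
```

Call:
jog_arm --motion '[0,0,0,0,0,0.12,1,0,0,-2,0,0,0.12,1,0,0,-4,0,0,0.12,1,0,0,-6,0,0,0.12,1,0,0,-8,0,0,0.12,1,0,0,-9.5,0,0,0.12,1,0,0,-10.5,0,0,0.12,1,0,0,-10.5,0,0,0.12,1]'

```text
t: 14.65
position: [0.5268, 0.1102, 0.1436]
ee_rot: [[0.009, -1.0, 0.008], [-0.001, 0.008, 1.0], [-1.0, -0.009, -0.001]]
contact_force: [0.5, -0.1, -1.1]
opening: 0.0007
```

```bash
cat > plan.py <<'E'
from h import *
# circ: centre, radius, link azimuths (deg) in order, sense (-1 cw, +1 ccw), face sign, standoff; prints shift rows in cm/rad
def rows(centre,r,azs,d=.0235,sense=-1,face=-1,z=.158,rot=True,extra=None):
    s=get_state(); p=s["position"]; R=s["ee_rot"]; j0=np.degrees(np.arctan2(R[1,2],R[0,2])); print("pos",p.round(4),"F",s["contact_force"].round(1),"jaw",j0.round(1),"q7",s["joint_positions"][6].round(1))
    for a in azs:
        t=np.radians(a); u=np.array([np.cos(t),np.sin(t)]); pa=a+90*sense; n=np.array([np.cos(np.radians(pa)),np.sin(np.radians(pa))])
        q=np.array(centre)+r*u-n*d; ja=pa-90*face
        dj=(ja-j0+180)%360-180
        print(a,[*((q-p[:2])*100).round(1),round((z-p[2])*100,1),0,0,round(np.radians(dj),2) if rot else 0])
E
python3 - <<'E'
from plan import *
rows((.5695,.0616),.050,[88,82,76,69,62,55,48,41,34,27,20,13])
E
```

```text
pos [0.5268 0.1102 0.1436] F [ 0.5 -0.1 -1.1] jaw 89.5 q7 77.9
88 [np.float64(2.1), np.float64(0.2), np.float64(1.4), 0, 0, np.float64(-0.03)]
82 [np.float64(2.6), np.float64(0.4), np.float64(1.4), 0, 0, np.float64(-0.13)]
76 [np.float64(3.2), np.float64(0.6), np.float64(1.4), 0, 0, np.float64(-0.24)]
69 [np.float64(3.9), np.float64(0.6), np.float64(1.4), 0, 0, np.float64(-0.36)]
62 [np.float64(4.5), np.float64(0.7), np.float64(1.4), 0, 0, np.float64(-0.48)]
55 [np.float64(5.2), np.float64(0.6), np.float64(1.4), 0, 0, np.float64(-0.6)]
48 [np.float64(5.9), np.float64(0.4), np.float64(1.4), 0, 0, np.float64(-0.72)]
41 [np.float64(6.5), np.float64(0.2), np.float64(1.4), 0, 0, np.float64(-0.85)]
34 [np.float64(7.1), np.float64(-0.1), np.float64(1.4), 0, 0, np.float64(-0.97)]
27 [np.float64(7.7), np.float64(-0.5), np.float64(1.4), 0, 0, np.float64(-1.09)]
20 [np.float64(8.2), np.float64(-0.9), np.float64(1.4), 0, 0, np.float64(-1.21)]
13 [np.float64(8.6), np.float64(-1.4), np.float64(1.4), 0, 0, np.float64(-1.34)]
```

Call:
jog_arm --motion '[1.6,0.2,1.2,0,0,-0.03,1,2.6,0.4,1.2,0,0,-0.13,1,3.2,0.6,1.2,0,0,-0.24,1,3.9,0.6,1.2,0,0,-0.36,1,4.5,0.7,1.2,0,0,-0.48,1,5.2,0.6,1.2,0,0,-0.6,1,5.9,0.4,1.2,0,0,-0.72,1,6.5,0.2,1.2,0,0,-0.85,1,7.1,-0.1,1.2,0,0,-0.97,1,7.7,-0.5,1.2,0,0,-1.09,1,8.2,-0.9,1.2,0,0,-1.21,1,8.6,-1.4,1.2,0,0,-1.34,1]'

```text
t: 15.65
position: [0.6135, 0.0979, 0.1563]
ee_rot: [[0.002, -0.221, 0.975], [-0.007, 0.975, 0.221], [-1.0, -0.007, -0.0]]
contact_force: [-0.4, 1.5, 0.8]
opening: 0.0004
```

```bash
python3 - <<'E'
from plan import *
rows((.5695,.0616),.050,[7,0,-7,-14,-21,-28,-35,-42,-49,-56,-63,-70],z=.156)
im=read_camera("scene")[180:300,230:410,::-1]; im2=read_camera("top")[195:305,225:390,::-1]
cv2.imwrite("pics/c7.png",np.hstack([cv2.resize(im,(420,280),interpolation=cv2.INTER_CUBIC),cv2.resize(im2,(378,280),interpolation=cv2.INTER_CUBIC)]))
for c in ("scene","top"): print(c,[(round(d["p"],2),onz(c,np.array(d["point"])*[640,480],.189).round(3).tolist()) for d in mark_of(c,"knob")[:2]])
E
```

```text
pos [0.6135 0.0979 0.1563] F [-0.4  1.5  0.8] jaw 12.8 q7 11.5
7 [np.float64(0.3), np.float64(-0.7), np.float64(-0.0), 0, 0, np.float64(-0.1)]
0 [np.float64(0.6), np.float64(-1.3), np.float64(-0.0), 0, 0, np.float64(-0.22)]
-7 [np.float64(0.9), np.float64(-1.9), np.float64(-0.0), 0, 0, np.float64(-0.35)]
-14 [np.float64(1.0), np.float64(-2.6), np.float64(-0.0), 0, 0, np.float64(-0.47)]
-21 [np.float64(1.1), np.float64(-3.2), np.float64(-0.0), 0, 0, np.float64(-0.59)]
-28 [np.float64(1.1), np.float64(-3.9), np.float64(-0.0), 0, 0, np.float64(-0.71)]
-35 [np.float64(1.0), np.float64(-4.6), np.float64(-0.0), 0, 0, np.float64(-0.83)]
-42 [np.float64(0.9), np.float64(-5.2), np.float64(-0.0), 0, 0, np.float64(-0.96)]
-49 [np.float64(0.7), np.float64(-5.9), np.float64(-0.0), 0, 0, np.float64(-1.08)]
-56 [np.float64(0.3), np.float64(-6.5), np.float64(-0.0), 0, 0, np.float64(-1.2)]
-63 [np.float64(-0.0), np.float64(-7.0), np.float64(-0.0), 0, 0, np.float64(-1.32)]
-70 [np.float64(-0.5), np.float64(-7.5), np.float64(-0.0), 0, 0, np.float64(-1.44)]
scene [(0.61, [[0.634, 0.076, 0.189]])]
top []
```

View pics/c7.png

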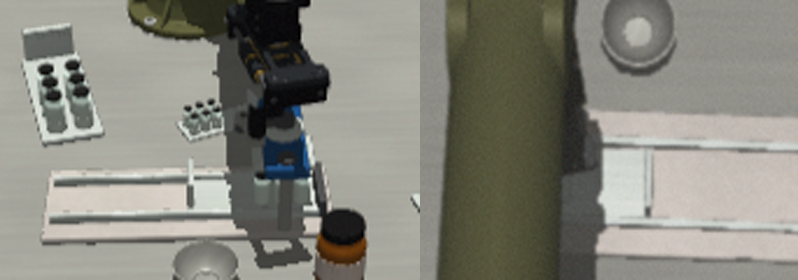

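The grip, now at crop (258,120), has moved out with the finger (measured about (0.63,0.076)), so I'll continue.

Call:
jog_arm --motion '[0.3,-0.7,0,0,0,-0.1,1,0.6,-1.3,0,0,0,-0.22,1,0.9,-1.9,0,0,0,-0.35,1,1,-2.6,0,0,0,-0.47,1,1.1,-3.2,0,0,0,-0.59,1,1.1,-3.9,0,0,0,-0.71,1,1,-4.6,0,0,0,-0.83,1,0.9,-5.2,0,0,0,-0.96,1,0.7,-5.9,0,0,0,-1.08,1,0.3,-6.5,0,0,0,-1.2,1,0,-7,0,0,0,-1.32,1,-0.5,-7.5,0,0,0,-1.44,1]'

```text
t: 16.85
position: [0.6078, 0.0224, 0.1558]
ee_rot: [[-0.008, 0.936, 0.352], [-0.0, 0.352, -0.936], [-1.0, -0.008, -0.003]]
contact_force: [1.0, 0.9, -1.5]
opening: 0.0003
```

```bash
python3 - <<'E'
from plan import *
rows((.5695,.0616),.050,[-76,-82],z=.156)
rows((.5610,.1166),.105,[-86,-92,-98,-104],z=.156)
for c in ("scene",): print(c,[(round(d["p"],2),onz(c,np.array(d["point"])*[640,480],.189).round(3).tolist()) for d in (read_camera(c) is not None and mark_of(c,"knob")[:2])])
E
```

```text
pos [0.6078 0.0224 0.1558] F [ 1.   0.9 -1.5] jaw -69.4 q7 -57.3
-76 [np.float64(-0.3), np.float64(-0.4), np.float64(0.0), 0, 0, np.float64(-0.12)]
-82 [np.float64(-0.8), np.float64(-0.7), np.float64(0.0), 0, 0, np.float64(-0.22)]
pos [0.6078 0.0224 0.1558] F [ 1.   0.9 -1.5] jaw -69.4 q7 -57.3
-86 [np.float64(-1.6), np.float64(-0.9), np.float64(0.0), 0, 0, np.float64(-0.29)]
-92 [np.float64(-2.7), np.float64(-1.2), np.float64(0.0), 0, 0, np.float64(-0.39)]
-98 [np.float64(-3.8), np.float64(-1.3), np.float64(0.0), 0, 0, np.float64(-0.5)]
-104 [np.float64(-4.9), np.float64(-1.3), np.float64(0.0), 0, 0, np.float64(-0.6)]
scene [(0.45, [[0.598, 0.017, 0.189]])]
```

```bash
python3 - <<'E'
from plan import *
rows((.5610,.1166),.105,[-110,-116,-122,-128,-134,-140],z=.156)
E
```

```text
pos [0.6071 0.021  0.1558] F [-0.3 -0.9 -0. ] jaw -69.2 q7 -57.0
-110 [np.float64(-6.0), np.float64(-1.1), np.float64(0.0), 0, 0, np.float64(-0.71)]
-116 [np.float64(-7.1), np.float64(-0.9), np.float64(0.0), 0, 0, np.float64(-0.82)]
-122 [np.float64(-8.2), np.float64(-0.6), np.float64(0.0), 0, 0, np.float64(-0.92)]
-128 [np.float64(-9.2), np.float64(-0.2), np.float64(0.0), 0, 0, np.float64(-1.03)]
-134 [np.float64(-10.2), np.float64(0.4), np.float64(0.0), 0, 0, np.float64(-1.13)]
-140 [np.float64(-11.1), np.float64(1.0), np.float64(0.0), 0, 0, np.float64(-1.24)]
```

Call:
jog_arm --motion '[-0.3,-0.4,0,0,0,-0.12,1,-0.8,-0.7,0,0,0,-0.22,1,-1.6,-0.9,0,0,0,-0.29,1,-2.2,-1.05,0,0,0,-0.34,1,-2.7,-1.2,0,0,0,-0.39,1,-3.2,-1.25,0,0,0,-0.45,1,-3.8,-1.3,0,0,0,-0.5,1,-4.3,-1.3,0,0,0,-0.55,1,-4.9,-1.3,0,0,0,-0.6,1]'

```text
t: 17.7
position: [0.5594, 0.009, 0.1561]
ee_rot: [[-0.005, 0.973, -0.231], [0.004, -0.231, -0.973], [-1.0, -0.006, -0.003]]
contact_force: [3.8, 1.1, -1.3]
opening: 0.0001
```

Reaction is 3.8 N, matching the 0.35 N m screw friction on a straight handle, so the crank is turning.

```bash
python3 - <<'E'
from plan import *
rows((.5610,.1166),.105,[-109,-115,-121,-127,-133,-139,-145,-150],z=.156)
read_camera("scene"); read_camera("top")
for c in ("scene","top"):
  for l,z in(("knob",.189),("pin",.162)): print(c,l,[(round(d["p"],2),onz(c,np.array(d["point"])*[640,480],z).round(3).tolist()) for d in mark_of(c,l)[:2]])
E
```

```text
pos [0.5594 0.009  0.1561] F [ 3.8  1.1 -1.3] jaw -103.3 q7 -92.5
-109 [np.float64(-1.0), np.float64(0.1), np.float64(-0.0), 0, 0, np.float64(-0.1)]
-115 [np.float64(-2.1), np.float64(0.2), np.float64(-0.0), 0, 0, np.float64(-0.2)]
-121 [np.float64(-3.2), np.float64(0.5), np.float64(-0.0), 0, 0, np.float64(-0.31)]
-127 [np.float64(-4.3), np.float64(1.0), np.float64(-0.0), 0, 0, np.float64(-0.41)]
-133 [np.float64(-5.3), np.float64(1.5), np.float64(-0.0), 0, 0, np.float64(-0.52)]
-139 [np.float64(-6.2), np.float64(2.1), np.float64(-0.0), 0, 0, np.float64(-0.62)]
-145 [np.float64(-7.1), np.float64(2.8), np.float64(-0.0), 0, 0, np.float64(-0.73)]
-150 [np.float64(-7.8), np.float64(3.5), np.float64(-0.0), 0, 0, np.float64(-0.81)]
scene knob [(0.33, [[0.758, 0.141, 0.189]])]
scene pin []
top knob [(0.46, [[0.657, 0.16, 0.189]])]
top pin [(0.69, [[0.549, 0.061, 0.162]])]
```

Call:
jog_arm --motion '[-1,0.1,0,0,0,-0.1,1,-2.1,0.2,0,0,0,-0.2,1,-3.2,0.5,0,0,0,-0.31,1,-4.3,1,0,0,0,-0.41,1,-5.3,1.5,0,0,0,-0.52,1,-6.2,2.1,0,0,0,-0.62,1,-7.1,2.8,0,0,0,-0.73,1,-7.8,3.5,0,0,0,-0.81,1]'

```text
t: 18.67
position: [0.4886, 0.0385, 0.1559]
ee_rot: [[-0.009, 0.548, -0.836], [0.018, -0.836, -0.548], [-1.0, -0.02, -0.003]]
contact_force: [0.3, 1.0, 1.4]
opening: 0.0004
```

```bash
python3 - <<'E'
from plan import *
rows((.5610,.1166),.105,[-150],z=.156,d=.055)
rows((.5610,.1166),.105,[-150],z=.156,d=.026,face=1)
E
```

```text
pos [0.4886 0.0385 0.1559] F [0.3 1.  1.4] jaw -146.8 q7 -153.9
-150 [np.float64(0.9), np.float64(-2.2), np.float64(0.0), 0, 0, np.float64(-0.06)]
pos [0.4886 0.0385 0.1559] F [0.3 1.  1.4] jaw -146.8 q7 -153.9
-150 [np.float64(-0.6), np.float64(0.3), np.float64(0.0), 0, 0, np.float64(3.08)]
```

Call:
jog_arm --motion '[0.5,-1.1,0,0,0,0.05,1,1,-2.2,0,0,0,0.12,1,1.3,-2.6,0,0,0,0.24,1,1.3,-2.6,0,0,0,0.36,1,1.3,-2.6,0,0,0,0.48,1,1.3,-2.6,0,0,0,0.6,1,1.3,-2.6,0,0,0,0.72,1,1.3,-2.6,0,0,0,0.84,1,1.3,-2.6,0,0,0,0.96,1,1.3,-2.6,0,0,0,1.08,1,1.3,-2.6,0,0,0,1.2,1,1.3,-2.6,0,0,0,1.32,1]'

```text
t: 19.67
position: [0.5012, 0.012, 0.1557]
ee_rot: [[-0.021, 0.944, 0.331], [-0.005, 0.331, -0.944], [-1.0, -0.021, -0.002]]
contact_force: [-0.2, 0.2, 0.3]
opening: 0.0004
```

Call:
jog_arm --motion '[0,0,0,0,0,0.12,1,0,0,0,0,0,0.24,1,0,0,0,0,0,0.36,1,0,0,0,0,0,0.48,1,0,0,0,0,0,0.6,1,0,0,0,0,0,0.72,1,0,0,0,0,0,0.84,1,0,0,0,0,0,0.96,1,0,0,0,0,0,1.08,1,0,0,0,0,0,1.2,1,0,0,0,0,0,1.32,1,0,0,0,0,0,1.44,1]'

```text
t: 20.67
position: [0.5008, 0.0116, 0.1556]
ee_rot: [[0.001, -0.212, 0.977], [-0.022, 0.977, 0.212], [-1.0, -0.022, -0.004]]
contact_force: [-0.3, 0.0, -0.5]
opening: 0.0009
```

```bash
python3 - <<'E'
from plan import *
rows((.5610,.1166),.105,[-150],z=.156,d=.026,face=1)
rows((.5610,.1166),.105,[-153,-159,-165,-171,-177,-183,-189,-195,-201],z=.156,face=1)
read_camera("scene"); read_camera("top")
for c in ("scene","top"):
  for l,z in(("knob",.189),("pin",.162)): print(c,l,[(round(d["p"],2),onz(c,np.array(d["point"])*[640,480],z).round(3).tolist()) for d in mark_of(c,l)[:2]])
E
```

```text
pos [0.5008 0.0116 0.1556] F [-0.3  0.  -0.5] jaw 12.2 q7 7.1
-150 [np.float64(-1.8), np.float64(3.0), np.float64(0.0), 0, 0, np.float64(0.31)]
pos [0.5008 0.0116 0.1556] F [-0.3  0.  -0.5] jaw 12.2 q7 7.1
-153 [np.float64(-2.3), np.float64(3.6), np.float64(0.0), 0, 0, np.float64(0.26)]
-159 [np.float64(-2.9), np.float64(4.5), np.float64(0.0), 0, 0, np.float64(0.15)]
-165 [np.float64(-3.5), np.float64(5.5), np.float64(0.0), 0, 0, np.float64(0.05)]
-171 [np.float64(-4.0), np.float64(6.5), np.float64(0.0), 0, 0, np.float64(-0.06)]
-177 [np.float64(-4.3), np.float64(7.6), np.float64(0.0), 0, 0, np.float64(-0.16)]
-183 [np.float64(-4.6), np.float64(8.7), np.float64(0.0), 0, 0, np.float64(-0.27)]
-189 [np.float64(-4.7), np.float64(9.8), np.float64(0.0), 0, 0, np.float64(-0.37)]
-195 [np.float64(-4.7), np.float64(11.0), np.float64(0.0), 0, 0, np.float64(-0.48)]
-201 [np.float64(-4.6), np.float64(12.1), np.float64(0.0), 0, 0, np.float64(-0.58)]
scene knob [(0.64, [[0.477, 0.068, 0.189]])]
scene pin [(0.72, [[0.528, 0.075, 0.162]])]
top knob []
top pin [(0.77, [[0.513, 0.087, 0.162]])]
```

Call:
jog_arm --motion '[-1.2,2,0,0,0,0.12,1,-1.9,3,0,0,0,0.2,1,-2.3,3.6,0,0,0,0.2,1,-2.9,4.5,0,0,0,0.15,1,-3.5,5.5,0,0,0,0.05,1,-4,6.5,0,0,0,-0.06,1,-4.3,7.6,0,0,0,-0.16,1,-4.6,8.7,0,0,0,-0.27,1,-4.7,9.8,0,0,0,-0.37,1,-4.7,11,0,0,0,-0.48,1,-4.6,12.1,0,0,0,-0.58,1]'

```text
t: 21.88
position: [0.4551, 0.1316, 0.1555]
ee_rot: [[-0.011, 0.377, 0.926], [-0.021, 0.926, -0.377], [-1.0, -0.024, -0.003]]
contact_force: [0.6, -3.9, 0.6]
opening: 0.0008
```

```bash
python3 - <<'E'
from plan import *
rows((.5610,.1166),.105,[-207,-213,-219,-225,-231,-237,-243,-249,-255,-261,-267,-273],z=.156,face=1)
read_camera("scene"); read_camera("top")
for c in ("scene","top"):
  for l,z in(("knob",.189),("pin",.162)): print(c,l,[(round(d["p"],2),onz(c,np.array(d["point"])*[640,480],z).round(3).tolist()) for d in mark_of(c,l)[:2]])
E
```

```text
pos [0.4551 0.1316 0.1555] F [ 0.6 -3.9  0.6] jaw -22.1 q7 -44.1
-207 [np.float64(0.2), np.float64(1.2), np.float64(0.0), 0, 0, np.float64(-0.09)]
-213 [np.float64(0.5), np.float64(2.3), np.float64(0.0), 0, 0, np.float64(-0.19)]
-219 [np.float64(1.0), np.float64(3.3), np.float64(0.0), 0, 0, np.float64(-0.29)]
-225 [np.float64(1.5), np.float64(4.3), np.float64(0.0), 0, 0, np.float64(-0.4)]
-231 [np.float64(2.2), np.float64(5.2), np.float64(0.0), 0, 0, np.float64(-0.5)]
-237 [np.float64(2.9), np.float64(6.0), np.float64(0.0), 0, 0, np.float64(-0.61)]
-243 [np.float64(3.7), np.float64(6.8), np.float64(0.0), 0, 0, np.float64(-0.71)]
-249 [np.float64(4.6), np.float64(7.5), np.float64(0.0), 0, 0, np.float64(-0.82)]
-255 [np.float64(5.6), np.float64(8.0), np.float64(0.0), 0, 0, np.float64(-0.92)]
-261 [np.float64(6.6), np.float64(8.5), np.float64(0.0), 0, 0, np.float64(-1.03)]
-267 [np.float64(7.7), np.float64(8.9), np.float64(0.0), 0, 0, np.float64(-1.13)]
-273 [np.float64(8.8), np.float64(9.1), np.float64(0.0), 0, 0, np.float64(-1.24)]
scene knob [(0.55, [[0.471, 0.158, 0.189]]), (0.24, [[0.775, 0.106, 0.189]])]
scene pin [(0.8, [[0.495, 0.141, 0.162]]), (0.17, [[0.887, 0.006, 0.162]])]
top knob []
top pin [(0.44, [[0.558, 0.321, 0.162]]), (0.37, [[0.509, 0.138, 0.162]])]
```

Call:
jog_arm --motion '[0.2,1.2,0,0,0,-0.09,1,0.5,2.3,0,0,0,-0.19,1,1,3.3,0,0,0,-0.29,1,1.5,4.3,0,0,0,-0.4,1,2.2,5.2,0,0,0,-0.5,1,2.9,6,0,0,0,-0.61,1,3.7,6.8,0,0,0,-0.71,1,4.6,7.5,0,0,0,-0.82,1,5.6,8,0,0,0,-0.92,1,6.6,8.5,0,0,0,-1.03,1,7.7,8.9,0,0,0,-1.13,1,8.8,9.1,0,0,0,-1.24,1]'

```text
t: 23.18
position: [0.542, 0.2238, 0.1555]
ee_rot: [[-0.024, 0.999, -0.049], [0.004, -0.048, -0.999], [-1.0, -0.025, -0.003]]
contact_force: [-3.2, 0.9, 1.3]
opening: 0.0008
```

```bash
python3 - <<'E'
from plan import *
rows((.5610,.1166),.105,[-279,-285,-291,-297,-303,-309,-315,-321,-327,-333],z=.156,face=1)
read_camera("scene"); read_camera("top")
for c in ("scene","top"):
  for l,z in(("knob",.189),("pin",.162)): print(c,l,[(round(d["p"],2),onz(c,np.array(d["point"])*[640,480],z).round(3).tolist()) for d in mark_of(c,l)[:2]])
E
```

```text
pos [0.542  0.2238 0.1555] F [-3.2  0.9  1.3] jaw -92.8 q7 -107.7
-279 [np.float64(1.2), np.float64(0.0), np.float64(0.0), 0, 0, np.float64(-0.11)]
-285 [np.float64(2.3), np.float64(0.0), np.float64(0.0), 0, 0, np.float64(-0.21)]
-291 [np.float64(3.5), np.float64(-0.1), np.float64(0.0), 0, 0, np.float64(-0.32)]
-297 [np.float64(4.6), np.float64(-0.3), np.float64(0.0), 0, 0, np.float64(-0.42)]
-303 [np.float64(5.6), np.float64(-0.6), np.float64(0.0), 0, 0, np.float64(-0.53)]
-309 [np.float64(6.7), np.float64(-1.1), np.float64(0.0), 0, 0, np.float64(-0.63)]
-315 [np.float64(7.7), np.float64(-1.6), np.float64(0.0), 0, 0, np.float64(-0.74)]
-321 [np.float64(8.6), np.float64(-2.3), np.float64(0.0), 0, 0, np.float64(-0.84)]
-327 [np.float64(9.4), np.float64(-3.0), np.float64(0.0), 0, 0, np.float64(-0.95)]
-333 [np.float64(10.2), np.float64(-3.9), np.float64(0.0), 0, 0, np.float64(-1.05)]
scene knob [(0.44, [[0.569, 0.224, 0.189]])]
scene pin [(0.72, [[0.552, 0.17, 0.162]]), (0.49, [[0.73, 0.147, 0.162]])]
top knob []
top pin [(0.72, [[0.56, 0.169, 0.162]])]
```

Call:
jog_arm --motion '[1.2,0,0,0,0,-0.11,1,2.3,0,0,0,0,-0.21,1,3.5,-0.1,0,0,0,-0.32,1,4.6,-0.3,0,0,0,-0.42,1,5.6,-0.6,0,0,0,-0.5,1,6.7,-1.1,0,0,0,-0.5,1,7.2,-1.35,0,0,0,-0.5,1]'

```text
t: 24.07
position: [0.614, 0.2096, 0.1556]
ee_rot: [[-0.019, 0.857, -0.515], [0.014, -0.515, -0.857], [-1.0, -0.023, -0.003]]
contact_force: [-4.5, -0.2, 0.2]
opening: 0.0005
```

```bash
python3 - <<'E'
from plan import *
rows((.5610,.1166),.105,[-312],z=.156,d=.06)
E
```

```text
pos [0.614  0.2096 0.1556] F [-4.5 -0.2  0.2] jaw -121.0 q7 -127.1
-312 [np.float64(-2.7), np.float64(2.5), np.float64(0.0), 0, 0, np.float64(2.95)]
```

Call:
jog_arm --motion '[-1.4,1.2,0,0,0,0.05,1,-2.6,2.4,0,0,0,0.12,1,-2.8,2.6,0,0,0,0.24,1,-2.8,2.6,0,0,0,0.36,1,-2.8,2.6,0,0,0,0.48,1,-2.8,2.6,0,0,0,0.6,1,-2.8,2.6,0,0,0,0.72,1,-2.8,2.6,0,0,0,0.84,1,-2.8,2.6,0,0,0,0.96,1,-2.8,2.6,0,0,0,1.08,1,-2.8,2.6,0,0,0,1.2,1,-2.8,2.6,0,0,0,1.32,1]'

```text
t: 25.07
position: [0.5862, 0.2353, 0.1561]
ee_rot: [[-0.017, 0.706, 0.708], [-0.014, 0.708, -0.707], [-1.0, -0.022, -0.002]]
contact_force: [1.1, -0.5, 0.5]
opening: 0.0003
```

Call:
jog_arm --motion '[0,0,0,0,0,0.12,1,0,0,0,0,0,0.24,1,0,0,0,0,0,0.36,1,0,0,0,0,0,0.48,1,0,0,0,0,0,0.6,1,0,0,0,0,0,0.72,1,0,0,0,0,0,0.84,1,0,0,0,0,0,0.96,1,0,0,0,0,0,1.08,1,0,0,0,0,0,1.2,1,0,0,0,0,0,1.32,1,0,0,0,0,0,1.4,1]'

```text
t: 26.07
position: [0.5863, 0.2351, 0.1566]
ee_rot: [[0.013, -0.583, 0.812], [-0.019, 0.812, 0.583], [-1.0, -0.023, -0.001]]
contact_force: [0.4, -0.4, -0.5]
opening: 0.0006
```

```bash
python3 - <<'E'
from plan import *
rows((.5610,.1166),.105,[-309,-312,-318,-324,-330,-336,-342,-348,-354,-360,-366,-372],z=.156)
read_camera("scene"); read_camera("top")
for c in ("scene","top"):
  for l,z in(("knob",.189),("pin",.162)): print(c,l,[(round(d["p"],2),onz(c,np.array(d["point"])*[640,480],z).round(3).tolist()) for d in mark_of(c,l)[:2]])
E
```

```text
pos [0.5863 0.2351 0.1566] F [ 0.4 -0.4 -0.5] jaw 35.7 q7 15.6
-309 [np.float64(2.3), np.float64(-2.2), np.float64(-0.1), 0, 0, np.float64(0.27)]
-312 [np.float64(2.7), np.float64(-2.5), np.float64(-0.1), 0, 0, np.float64(0.22)]
-318 [np.float64(3.7), np.float64(-3.1), np.float64(-0.1), 0, 0, np.float64(0.11)]
-324 [np.float64(4.6), np.float64(-3.8), np.float64(-0.1), 0, 0, np.float64(0.01)]
-330 [np.float64(5.4), np.float64(-4.6), np.float64(-0.1), 0, 0, np.float64(-0.1)]
-336 [np.float64(6.1), np.float64(-5.4), np.float64(-0.1), 0, 0, np.float64(-0.2)]
-342 [np.float64(6.7), np.float64(-6.4), np.float64(-0.1), 0, 0, np.float64(-0.31)]
-348 [np.float64(7.3), np.float64(-7.4), np.float64(-0.1), 0, 0, np.float64(-0.41)]
-354 [np.float64(7.7), np.float64(-8.4), np.float64(-0.1), 0, 0, np.float64(-0.52)]
-360 [np.float64(8.0), np.float64(-9.5), np.float64(-0.1), 0, 0, np.float64(-0.62)]
-366 [np.float64(8.2), np.float64(-10.6), np.float64(-0.1), 0, 0, np.float64(-0.73)]
-372 [np.float64(8.2), np.float64(-11.7), np.float64(-0.1), 0, 0, np.float64(-0.83)]
scene knob [(0.59, [[0.644, 0.199, 0.189]])]
scene pin [(0.53, [[0.592, 0.161, 0.162]])]
top knob [(0.39, [[0.629, 0.192, 0.189]])]
top pin [(0.7, [[0.593, 0.162, 0.162]])]
```

Call:
jog_arm --motion '[1.6,-1.5,0,0,0,0.12,1,2.7,-2.5,0,0,0,0.2,1,3.7,-3.1,0,0,0,0.11,1,4.6,-3.8,0,0,0,0,1,5.4,-4.6,0,0,0,-0.1,1,6.1,-5.4,0,0,0,-0.2,1,6.7,-6.4,0,0,0,-0.31,1,7.3,-7.4,0,0,0,-0.41,1,7.7,-8.4,0,0,0,-0.52,1,8,-9.5,0,0,0,-0.62,1,8.2,-10.6,0,0,0,-0.73,1,8.2,-11.7,0,0,0,-0.83,1]'

```text
t: 27.37
position: [0.6696, 0.1205, 0.1566]
ee_rot: [[-0.004, 0.218, 0.976], [-0.019, 0.976, -0.218], [-1.0, -0.019, 0.001]]
contact_force: [3.1, 2.9, -0.2]
opening: 0.0007
```

```bash
python3 - <<'E'
from plan import *
rows((.5610,.1166),.105,[-376,-380,-384,-388,-392,-396],z=.156)
E
```

```text
pos [0.6696 0.1205 0.1566] F [ 3.1  2.9 -0.2] jaw -12.6 q7 -15.8
-376 [np.float64(-0.1), np.float64(-1.0), np.float64(-0.1), 0, 0, np.float64(-0.06)]
-380 [np.float64(-0.2), np.float64(-1.8), np.float64(-0.1), 0, 0, np.float64(-0.13)]
-384 [np.float64(-0.3), np.float64(-2.5), np.float64(-0.1), 0, 0, np.float64(-0.2)]
-388 [np.float64(-0.5), np.float64(-3.2), np.float64(-0.1), 0, 0, np.float64(-0.27)]
-392 [np.float64(-0.7), np.float64(-4.0), np.float64(-0.1), 0, 0, np.float64(-0.34)]
-396 [np.float64(-1.0), np.float64(-4.7), np.float64(-0.1), 0, 0, np.float64(-0.41)]
```

Call:
jog_arm --motion '[-0.1,-0.6,0,0,0,-0.04,1,-0.1,-1,0,0,0,-0.07,1,-0.2,-1.4,0,0,0,-0.1,1,-0.2,-1.8,0,0,0,-0.13,1,-0.3,-2.2,0,0,0,-0.17,1,-0.3,-2.5,0,0,0,-0.2,1,-0.4,-2.85,0,0,0,-0.24,1]'

```text
t: 27.95
position: [0.6679, 0.0958, 0.1572]
ee_rot: [[-0.002, 0.443, 0.897], [-0.013, 0.896, -0.443], [-1.0, -0.013, 0.004]]
contact_force: [7.1, 7.2, -1.7]
opening: 0.0007
```

```bash
python3 - <<'E'
from plan import *
rows((.5610,.1166),.105,[-386,-390,-394,-398,-402,-406,-410],z=.156)
read_camera("scene"); read_camera("top")
for c in ("scene","top"):
  for l,z in(("knob",.189),("pin",.162)): print(c,l,[(round(d["p"],2),onz(c,np.array(d["point"])*[640,480],z).round(3).tolist()) for d in mark_of(c,l)[:2]])
E
```

```text
pos [0.6679 0.0958 0.1572] F [ 7.1  7.2 -1.7] jaw -26.3 q7 -26.5
-386 [np.float64(-0.2), np.float64(-0.4), np.float64(-0.1), 0, 0, np.float64(0.01)]
-390 [np.float64(-0.4), np.float64(-1.1), np.float64(-0.1), 0, 0, np.float64(-0.06)]
-394 [np.float64(-0.7), np.float64(-1.8), np.float64(-0.1), 0, 0, np.float64(-0.13)]
-398 [np.float64(-1.0), np.float64(-2.5), np.float64(-0.1), 0, 0, np.float64(-0.2)]
-402 [np.float64(-1.3), np.float64(-3.2), np.float64(-0.1), 0, 0, np.float64(-0.27)]
-406 [np.float64(-1.7), np.float64(-3.8), np.float64(-0.1), 0, 0, np.float64(-0.34)]
-410 [np.float64(-2.1), np.float64(-4.5), np.float64(-0.1), 0, 0, np.float64(-0.41)]
scene knob [(0.56, [[0.655, 0.076, 0.189]])]
scene pin [(0.48, [[0.606, 0.094, 0.162]])]
top knob [(0.54, [[0.663, 0.076, 0.189]])]
top pin [(0.68, [[0.61, 0.095, 0.162]])]
```

The force of 10 N with the pin at az -384° shows the plate is down and the hub is starting to slip. I'll push on by about 0.3 rad and stop.

Call:
jog_arm --motion '[-0.2,-0.5,0,0,0,-0.03,1,-0.4,-1.1,0,0,0,-0.06,1,-0.7,-1.6,0,0,0,-0.1,1,-0.9,-2,0,0,0,-0.14,1,-1.1,-2.5,0,0,0,-0.2,1,-1.3,-2.9,0,0,0,-0.24,1,-1.4,-3.1,0,0,0,-0.26,1]'

```text
t: 28.83
position: [0.6558, 0.0656, 0.1575]
ee_rot: [[-0.001, 0.659, 0.752], [-0.011, 0.752, -0.659], [-1.0, -0.009, 0.006]]
contact_force: [7.2, 3.3, -2.7]
opening: 0.0006
```

```bash
python3 - <<'E'
from plan import *
rows((.5610,.1166),.105,[-398],z=.156)
read_camera("scene"); read_camera("top")
for c in ("scene","top"):
  for l,z in(("knob",.189),("pin",.162)): print(c,l,[(round(d["p"],2),onz(c,np.array(d["point"])*[640,480],z).round(3).tolist()) for d in mark_of(c,l)[:2]])
E
```

```text
pos [0.6558 0.0656 0.1575] F [ 7.2  3.3 -2.7] jaw -41.2 q7 -38.3
-398 [np.float64(0.2), np.float64(0.5), np.float64(-0.2), 0, 0, np.float64(0.06)]
scene knob [(0.37, [[0.648, 0.057, 0.189]])]
scene pin [(0.84, [[0.601, 0.077, 0.162]])]
top knob [(0.61, [[0.646, 0.047, 0.189]]), (0.54, [[0.66, 0.163, 0.189]])]
top pin [(0.28, [[0.379, -0.429, 0.162]])]
```

Slip is about 0.4 rad (pin at az about -401°). I'll back off, lift over the grip and come down on its other side.

Call:
jog_arm --motion '[0.8,0.9,0,0,0,0,1,1.6,1.8,0,0,0,0,1,1.6,1.8,3,0,0,0,1,1.6,1.8,6,0,0,0,1,1.6,1.8,7.5,0,0,0,1,1.6,1.8,7.5,0,0,0,1,-0.5,-0.5,7.5,0,0,0,1,-2.5,-2.8,7.5,0,0,0,1,-4.2,-4.9,7.5,0,0,0,1,-4.2,-4.9,7.5,0,0,0,1,-4.2,-4.9,7.5,0,0,0,1]'

```text
t: 30.05
position: [0.6123, 0.0136, 0.2322]
ee_rot: [[-0.003, 0.661, 0.751], [-0.012, 0.751, -0.661], [-1.0, -0.011, 0.006]]
contact_force: [-0.5, 0.4, -0.4]
opening: 0.0004
```

Call:
jog_arm --motion '[0,0,-2,0,0,0,1,0,0,-4,0,0,0,1,0,0,-6,0,0,0,1,0,0,-7.5,0,0,0,1,0,0,-7.5,0,0,0,1,0,0,-7.5,0,0,0,1]'

```text
t: 30.55
position: [0.6117, 0.0144, 0.1561]
ee_rot: [[-0.006, 0.66, 0.751], [-0.013, 0.751, -0.66], [-1.0, -0.013, 0.004]]
contact_force: [-0.2, -0.2, 1.3]
opening: 0.0
```

```bash
python3 - <<'E'
from plan import *
read_camera("scene"); read_camera("top")
for c in ("scene","top"):
  for l,z in(("knob",.189),("pin",.162)): print(c,l,[(round(d["p"],2),onz(c,np.array(d["point"])*[640,480],z).round(3).tolist()) for d in mark_of(c,l)[:2]])
rows((.6025,.0805),.05,[-41,-35,-28,-21,-14,-7,0,7,14,21,28,35],sense=1,face=1,z=.156)
E
```

```text
scene knob [(0.4, [[0.644, 0.056, 0.189]])]
scene pin [(0.54, [[0.606, 0.079, 0.162]])]
top knob []
top pin [(0.48, [[0.597, 0.072, 0.162]])]
pos [0.613  0.0136 0.1582] F [-0.2  0.2  0.2] jaw -41.4 q7 -35.8
-41 [np.float64(1.2), np.float64(1.6), np.float64(-0.2), 0, 0, np.float64(0.01)]
-35 [np.float64(1.7), np.float64(1.9), np.float64(-0.2), 0, 0, np.float64(0.11)]
-28 [np.float64(2.3), np.float64(2.3), np.float64(-0.2), 0, 0, np.float64(0.23)]
-21 [np.float64(2.8), np.float64(2.7), np.float64(-0.2), 0, 0, np.float64(0.36)]
-14 [np.float64(3.2), np.float64(3.2), np.float64(-0.2), 0, 0, np.float64(0.48)]
-7 [np.float64(3.6), np.float64(3.7), np.float64(-0.2), 0, 0, np.float64(0.6)]
0 [np.float64(4.0), np.float64(4.3), np.float64(-0.2), 0, 0, np.float64(0.72)]
7 [np.float64(4.2), np.float64(5.0), np.float64(-0.2), 0, 0, np.float64(0.84)]
14 [np.float64(4.4), np.float64(5.6), np.float64(-0.2), 0, 0, np.float64(0.97)]
21 [np.float64(4.5), np.float64(6.3), np.float64(-0.2), 0, 0, np.float64(1.09)]
28 [np.float64(4.5), np.float64(7.0), np.float64(-0.2), 0, 0, np.float64(1.21)]
35 [np.float64(4.4), np.float64(7.6), np.float64(-0.2), 0, 0, np.float64(1.33)]
```

Call:
jog_arm --motion '[1.2,1.6,-0.2,0,0,0.01,1,1.7,1.9,-0.2,0,0,0.11,1,2.3,2.3,-0.2,0,0,0.23,1,2.8,2.7,-0.2,0,0,0.36,1,3.2,3.2,-0.2,0,0,0.48,1,3.6,3.7,-0.2,0,0,0.6,1,4,4.3,-0.2,0,0,0.72,1,4.2,5,-0.2,0,0,0.84,1,4.4,5.6,-0.2,0,0,0.97,1,4.5,6.3,-0.2,0,0,1.09,1,4.5,7,-0.2,0,0,1.21,1,4.4,7.6,-0.2,0,0,1.33,1]'

```text
t: 31.85
position: [0.658, 0.0894, 0.157]
ee_rot: [[0.013, -0.576, 0.818], [-0.005, 0.818, 0.576], [-1.0, -0.011, 0.008]]
contact_force: [0.7, -0.9, 0.7]
opening: 0.0004
```

```bash
python3 - <<'E'
from plan import *
read_camera("scene"); read_camera("top")
for c in ("scene","top"):
  for l,z in(("knob",.189),("pin",.162)): print(c,l,[(round(d["p"],2),onz(c,np.array(d["point"])*[640,480],z).round(3).tolist()) for d in mark_of(c,l)[:2]])
rows((.6025,.0805),.05,[42,49,56,63,70,77,84,91,98,105,112,119,126,130],sense=1,face=1,z=.156)
E
```

```text
scene knob [(0.44, [[0.664, 0.118, 0.189]])]
scene pin [(0.66, [[0.613, 0.084, 0.162]])]
top knob []
top pin []
pos [0.657  0.0891 0.1564] F [ 0.5 -0.7  0.1] jaw 34.7 q7 31.7
42 [np.float64(-0.2), np.float64(0.7), np.float64(-0.0), 0, 0, np.float64(0.13)]
49 [np.float64(-0.4), np.float64(1.4), np.float64(-0.0), 0, 0, np.float64(0.25)]
56 [np.float64(-0.7), np.float64(2.0), np.float64(-0.0), 0, 0, np.float64(0.37)]
63 [np.float64(-1.1), np.float64(2.5), np.float64(-0.0), 0, 0, np.float64(0.49)]
70 [np.float64(-1.5), np.float64(3.0), np.float64(-0.0), 0, 0, np.float64(0.62)]
77 [np.float64(-2.0), np.float64(3.5), np.float64(-0.0), 0, 0, np.float64(0.74)]
84 [np.float64(-2.6), np.float64(3.9), np.float64(-0.0), 0, 0, np.float64(0.86)]
91 [np.float64(-3.2), np.float64(4.2), np.float64(-0.0), 0, 0, np.float64(0.98)]
98 [np.float64(-3.8), np.float64(4.4), np.float64(-0.0), 0, 0, np.float64(1.11)]
105 [np.float64(-4.5), np.float64(4.6), np.float64(-0.0), 0, 0, np.float64(1.23)]
112 [np.float64(-5.1), np.float64(4.7), np.float64(-0.0), 0, 0, np.float64(1.35)]
119 [np.float64(-5.8), np.float64(4.7), np.float64(-0.0), 0, 0, np.float64(1.47)]
126 [np.float64(-6.5), np.float64(4.6), np.float64(-0.0), 0, 0, np.float64(1.59)]
130 [np.float64(-6.9), np.float64(4.5), np.float64(-0.0), 0, 0, np.float64(1.66)]
```

Call:
jog_arm --motion '[-0.2,0.7,0,0,0,0.13,1,-0.4,1.4,0,0,0,0.25,1,-0.7,2,0,0,0,0.37,1,-1.1,2.5,0,0,0,0.49,1,-1.5,3,0,0,0,0.62,1,-2,3.5,0,0,0,0.74,1,-2.6,3.9,0,0,0,0.86,1,-3.2,4.2,0,0,0,0.98,1,-3.8,4.4,0,0,0,1.11,1,-4.5,4.6,0,0,0,1.23,1,-5.1,4.7,0,0,0,1.35,1,-5.8,4.7,0,0,0,1.47,1]'

```text
t: 33.15
position: [0.5993, 0.1362, 0.1565]
ee_rot: [[0.007, -0.873, -0.487], [0.011, -0.487, 0.874], [-1.0, -0.011, 0.006]]
contact_force: [2.2, 0.7, -0.6]
opening: 0.0005
```

```bash
python3 - <<'E'
from plan import *
read_camera("scene"); read_camera("top")
for c in ("scene","top"):
  for l,z in(("knob",.189),("pin",.162)): print(c,l,[(round(d["p"],2),onz(c,np.array(d["point"])*[640,480],z).round(3).tolist()) for d in mark_of(c,l)[:2]])
rows((.6025,.0805),.05,[119,123,126,129,132,135],sense=1,face=1,z=.156)
E
```

```text
scene knob [(0.39, [[0.59, 0.127, 0.189]])]
scene pin [(0.64, [[0.602, 0.084, 0.162]])]
top knob []
top pin [(0.57, [[0.367, 0.435, 0.162]]), (0.54, [[0.608, 0.081, 0.162]])]
pos [0.5992 0.1358 0.1563] F [-0.6  0.2 -0.5] jaw 118.7 q7 106.8
119 [np.float64(-0.0), np.float64(-0.0), np.float64(-0.0), 0, 0, np.float64(0.01)]
123 [np.float64(-0.4), np.float64(-0.1), np.float64(-0.0), 0, 0, np.float64(0.07)]
126 [np.float64(-0.7), np.float64(-0.1), np.float64(-0.0), 0, 0, np.float64(0.13)]
129 [np.float64(-1.0), np.float64(-0.2), np.float64(-0.0), 0, 0, np.float64(0.18)]
132 [np.float64(-1.3), np.float64(-0.2), np.float64(-0.0), 0, 0, np.float64(0.23)]
135 [np.float64(-1.5), np.float64(-0.3), np.float64(-0.0), 0, 0, np.float64(0.28)]
```

Call:
jog_arm --motion '[-0.2,0,0,0,0,0.04,1,-0.4,-0.1,0,0,0,0.07,1,-0.6,-0.1,0,0,0,0.11,1,-0.8,-0.15,0,0,0,0.15,1,-1,-0.2,0,0,0,0.18,1,-1.2,-0.2,0,0,0,0.2,1,-1.4,-0.25,0,0,0,0.2,1]'

```text
t: 34.03
position: [0.5856, 0.1333, 0.1563]
ee_rot: [[0.004, -0.765, -0.644], [0.011, -0.644, 0.765], [-1.0, -0.01, 0.006]]
contact_force: [1.2, -0.9, -1.3]
opening: 0.0002
```

```bash
python3 - <<'E'
from plan import *
read_camera("scene"); read_camera("top")
for c in ("scene","top"):
  for l,z in(("knob",.189),("pin",.162)): print(c,l,[(round(d["p"],2),onz(c,np.array(d["point"])*[640,480],z).round(3).tolist()) for d in mark_of(c,l)[:2]])
rows((.6025,.0805),.05,[132,135,138],sense=1,face=1,z=.156)
E
```

```text
scene knob [(0.48, [[0.585, 0.127, 0.189]])]
scene pin []
top knob []
top pin [(0.5, [[0.597, 0.086, 0.162]])]
pos [0.5852 0.1333 0.1563] F [ 0.2  0.3 -0.3] jaw 130.1 q7 117.7
132 [np.float64(0.1), np.float64(0.0), np.float64(-0.0), 0, 0, np.float64(0.03)]
135 [np.float64(-0.1), np.float64(-0.1), np.float64(-0.0), 0, 0, np.float64(0.08)]
138 [np.float64(-0.4), np.float64(-0.2), np.float64(-0.0), 0, 0, np.float64(0.14)]
```

Call:
jog_arm --motion '[1,0.9,0,0,0,0,1,2.2,2,0,0,0,0,1,2.5,2.3,3,0,0,0,1,2.5,2.3,7,0,0,0,1,2.5,2.3,11,0,0,0,1,2.5,2.3,14,0,0,0,1,0,8,14,0,0,0,1,-1,12,14,0,0,0,1,-3,16,14,0,0,0,1,-5,20,14,0,0,0,1,-7,24,14,0,0,0,1,-9,27,14,0,0,0,1]'

```text
t: 35.33
position: [0.5059, 0.3847, 0.2961]
ee_rot: [[0.003, -0.765, -0.644], [0.011, -0.644, 0.765], [-1.0, -0.009, 0.006]]
contact_force: [0.5, 0.4, 0.4]
opening: 0.0005
```

```bash
python3 - <<'E'
from plan import *
t=read_camera("top")[205:315,235:415,::-1]; s=read_camera("scene")[195:285,255:400,::-1]
cv2.imwrite("pics/c8.png",np.hstack([cv2.resize(t[:,:90],(392,480),interpolation=cv2.INTER_CUBIC),cv2.resize(s[:,30:130],(400,480),interpolation=cv2.INTER_CUBIC)]))
for c in ("scene","top"):
  for l,z in(("knob",.189),("pin",.162),("tray",.012)): print(c,l,[(round(d["p"],2),onz(c,np.array(d["point"])*[640,480],z).round(3).tolist()) for d in mark_of(c,l)[:2]])
E
```

```text
scene knob [(0.68, [[0.583, 0.125, 0.189]])]
scene pin [(0.82, [[0.603, 0.079, 0.162]])]
scene tray [(0.86, [[0.336, -0.209, 0.012]]), (0.72, [[0.566, 0.116, 0.012]])]
top knob [(0.45, [[0.573, 0.106, 0.189]])]
top pin [(0.75, [[0.603, 0.083, 0.162]])]
top tray [(0.63, [[0.558, 0.113, 0.012]]), (0.59, [[0.376, 0.007, 0.012]])]
```

View pics/c8.png

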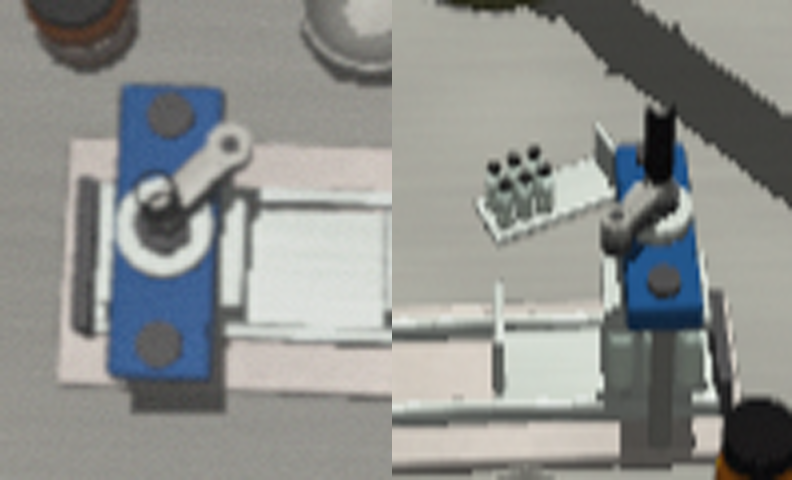

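The crop shows the handle folded back over the hub: pin at (230,143), top of the grip at about (158,190). The tray is home under the bridge. I'll measure the fold, slip and bystanders.

```bash
python3 - <<'E'
from h import *
f=lambda u,v:[(u/4.356+235-.4,v/4.364+205-.4)]
pin=onz("top",f(230,143),.162)[0,:2]; ax=np.array([.561,.1166])
for k in ((157,188),(160,192)):
    kn=onz("top",f(*k),.214)[0,:2]
    a=lambda v:np.degrees(np.arctan2(v[1],v[0]))
    print(pin,kn,"pin az",a(pin-ax),"fold",np.radians((a(ax-pin)-a(kn-pin))%360), "r",np.hypot(*(kn-pin)),np.hypot(*(pin-ax)))
print("slip",np.radians(360-a(pin-ax))-6.6-.007)
plate=onz("top",f(388,265),.062); print("plate",plate)
old={"spare_tray":(184.2,253.8),"jar":(255.1,209.1),"bowl":(318.4,207.1),"beaker":(505,340.5),"stand":(132.8,331.8),"wrench":(482.9,269.9)}
for l,o in old.items(): print(l,o,[(np.array(d["point"])*[640,480]).round(1).tolist() for d in mark_of("top",l)[:2]])
E
```

```text
[0.60445511 0.08029773] [0.56901728 0.11448735] pin az -39.87528208009207 fold 0.07151808633889065 r 0.04924195138204508 0.056623327711474256
[0.60445511 0.08029773] [0.56695097 0.11284054] pin az -39.87528208009207 fold 0.01873254261833774 r 0.049654756790524064 0.056623327711474256
slip 0.37214026963868607
plate [[ 0.55582879 -0.00762522  0.062     ]]
spare_tray (184.2, 253.8) [[183.7, 253.4]]
jar (255.1, 209.1) [[255.2, 209.5]]
bowl (318.4, 207.1) [[318.2, 207.5]]
beaker (505, 340.5) [[501.8, 338.5]]
stand (132.8, 331.8) []
wrench (482.9, 269.9) [[485.2, 272.8], [288.2, 238.7]]
```

Fold is about 0.05 rad and slip about 0.37 rad. The push plate face is where home puts it (expected -0.013), the bystanders haven't moved, and the arm is clear. I'm handing the job in.

```bash
python3 -c "
from workcell import *
print(get_state()['dq'].round(2)); print(finish_job())"
```

```text
[-0.16  0.05 -0.2   0.01 -0.09 -0.15 -0.06]
the job is handed in; nothing more can be done
None
```

The job is done and handed in at about 36 s. The tray is home, the plate is down, the hub has slipped and the handle is folded back in. `finish_job()` gave no verdict, so this rests on my own measurements.

**What I did**
- **Tray:** I pushed it in until it stopped against the cross bar, with 13 N on the fingers and no further travel.
- **Handle and crank:** I swung the handle out straight, then turned the crank clockwise in three stretches. I pushed until the force rose from about 4 N to about 10 N and the hub slipped.
- **Fold:** I folded the handle back in over the hub and moved the arm clear.

**Last checks from the camera**

| Check | Measured | Wanted |
|---|---|---|
| Fold | about 0.02 to 0.07 rad | below 0.45 rad |
| Hub slip, taking the screw at its 6.6 stop | about 0.37 rad | 0.1 to 1.3 rad |
| Tray origin to screw axis | within a few mm | 5 mm |

- **Bystanders:** five of the six showed no real movement; the beaker and wrench readings were a few pixels off, which is network noise. The network did not report the orange stand in the last picture, but nothing worked near it.

**What failed or disagreed**
- **First pushes missed:** the first two went over the push plate. The shut fingertips sit about 25 mm higher than the TCP reading, and the first time they slid between the vial rows without force. I saw this in the pictures and corrected the height; the tray had not moved.
- **Push plate position:** its measured face was about 6 mm further in than the home value, which I put down to picking the edge in the picture. The force at the stop shows the tray was home.

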